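# Lay out the cleaned preparation tools under the bench lamp

### The job

The bench lamp's head is in the way over the tool tray: take it by its knob and swing it right off the tray. Then lay every preparation tool lying on the bench flat in its own compartment, the one shaped to its length and width, with handles (and the bracket's turned-up end) towards the tray's carrying bar; the plain plate may lie either way round. Once all are in, swing the lamp back so that its head is centred over the tray for the inspection, let go, and leave the glassware and bottles where they stand.

Things in the scene. Friction and masses are not known exactly. Their poses are not given: they have to be found in the camera images.
- lamp_base: white bench lamp's fixed foot: disc 130 mm diameter, 22 mm thick, with a post up to 185 mm; origin on the post's axis at the table. It carries a horizontal two-link arm at about 185 to 225 mm height.
- lamp_shoulder (a joint): stiff vertical hinge on the post's top, in rad, range -2.6 to 2.6: at 0 the 210 mm long first link points along -x of the world, growing turns it counter-clockwise seen from above. Stays where left; resists with about 0.5 N m.
- lamp_elbow (a joint): stiff vertical hinge between the links, in rad, range 0 to 2.8: at 0 the second link (210 mm from elbow to head axis) continues the first, growing folds it clockwise from above. Stays where left; about 0.35 N m. Pulling the knob sideways with 3 to 10 N moves both joints: the head follows anywhere 70 to 410 mm from the post's axis.
- lamp_knob (a point): tip of the black upright round knob (25 mm diameter, 60 mm tall, tip about 284 mm above the table) on the centre of the round white lamp head (120 mm diameter, underside about 200 mm up). It is on the head's axis: knob over tray centre = head centred. Grip it from above, about 22 mm below the tip; it turns with the second link.
- tray: fixed tray, grey walls, black floor, 210 (its x) by 278 mm (its y), origin under its centre; floor 5 mm thick, walls 14 mm above the floor. Five compartments side by side along y, lengthwise along x. A 72 mm wide channel across the middle (|x| below 36 mm) interrupts all walls, side walls too, for the fingers. A 120 mm wide steel carrying bar, 35 mm high, stands off its -x end by 28 mm.
- slot_plate (a point): centre of the plate compartment of the tray, on its floor; the compartment is 108 mm long along the tray's x and 58 mm wide along the tray's y; axes as the tray's
- slot_brush (a point): centre of the brush compartment of the tray, on its floor; the compartment is 178 mm long along the tray's x and 38 mm wide along the tray's y; axes as the tray's
- slot_spatula (a point): centre of the spatula compartment of the tray, on its floor; the compartment is 198 mm long along the tray's x and 36 mm wide along the tray's y; axes as the tray's
- slot_tweezers (a point): centre of the tweezers compartment of the tray, on its floor; the compartment is 158 mm long along the tray's x and 38 mm wide along the tray's y; axes as the tray's
- slot_bracket (a point): centre of the bracket compartment of the tray, on its floor; the compartment is 138 mm long along the tray's x and 48 mm wide along the tray's y; axes as the tray's
- spatula: lab spatula, 180 mm long, black handle (14 mm wide, 12 mm high, from x = -90 to +25 mm), thin steel shaft and 20 mm wide flat blade at +x. Long axis along its own x. Origin: centre of the underside, which is also the place to grip it (fingers closing along its y). 50 g. May be absent.
- brush: cleaning brush, 160 mm long, wooden handle 16 mm wide and 14 mm high (from x = -80 to +25 mm), metal ferrule and white head 26 mm wide at +x. Long axis along its own x. Origin: centre of the underside, which is also the place to grip it (fingers closing along its y). 45 g. May be absent.
- tweezers: steel tweezers lying flat, rigid, 140 mm long, 16 mm wide and 10 mm high at the origin, broad joined end (the handle end) at -x, pointed at +x. Long axis along its own x. Origin: centre of the underside, which is also the place to grip it (fingers closing along its y). 50 g. May be absent.
- bracket: flat aluminium bracket, 120 mm long, 26 mm wide, 8 mm thick, with its -x end turned up to 28 mm height. Long axis along its own x. Origin: centre of the underside, which is also the place to grip it (fingers closing along its y). 80 g. May be absent.
- plate: flat aluminium plate with a row of four dark spots, 90 mm long, 36 mm wide, 10 mm thick; the same both ways round. Long axis along its own x. Origin: centre of the underside, which is also the place to grip it (fingers closing along its y). 90 g. May be absent.
- spatula_tip (a point): the +x end of the spatula: end of the blade
- brush_tip (a point): the +x end of the brush: end of the brush head
- tweezers_tip (a point): the +x end of the tweezers: the points
- bracket_tip (a point): the +x end of the bracket: its plain end, away from the turned-up end
- jar: bystander: small amber jar with white cap, 48 mm diameter, 50 mm high; loose, origin at the centre of its underside, not to be disturbed
- beaker: bystander: empty beaker, 68 mm diameter, 85 mm high; loose, origin at the centre of its underside, not to be disturbed
- dish: bystander: white ceramic disc-shaped dish, 80 mm diameter, 16 mm high; loose, origin at the centre of its underside, not to be disturbed
- wash_bottle: bystander: white bottle with blue cap, 64 mm diameter, 160 mm high; loose, origin at the centre of its underside, not to be disturbed

How it is judged:
By the outcome, as a careful person would: the job done as asked, in the order asked, and still so for the second after the job is handed in, with the robot touching nothing.
Of spatula, brush, tweezers, bracket, plate only 3 to 5 are there at a start; the rules pass over those that are not, and their reading is None.
At some moment in a run one of spatula, brush, tweezers, bracket, plate may be knocked a few centimetres aside while the robot is not near it.
Once in a run the grip may slacken for a moment while it holds something.
It also fails if it takes over 210 s, if anything falls off the work surface, if the arm or the gripper's body presses on something with over 40 N, if the wrist force passes 120 N, or if a joint passes its speed limit or range.

### The arm

A 7-joint arm with a two-finger parallel gripper is mounted at the origin on the work surface. World frame = base frame: x ahead of the robot, y to its left, z up, the work surface at z = 0. Lengths are in m, angles in degrees, forces in N, time in s.
With the tool pointing down it reaches from about 0.4 to 0.925 m from the base axis. Payload 5.6 kg.
Tool frame: the origin (TCP) lies at the very end of the fingers, on their centre line; the grasp point (between the pads) lies 19 mm behind it; z points along the fingers, y is the line along which they close (so a half turn about z gives the same grasp; the last joint's range is limited). The gripper opens to 85 mm and grips with 20 to 120 N. Pads are 22 mm wide; open, the fingers measure 114 mm over their backs; the gripper's body (76 mm by 85 mm) begins 54 mm behind the grasp point. The pads swing forward as they close: fully open they stand 13 mm farther back than shut.
Start: joints at [-71.276, 26.786, -0.665, 91.828, 0.344, 61.387, -3.226], TCP at [0.235, 0.606, 0.231] pointing down, gripper open.
Joint ranges: [-144.91, 144.91], [-17.63, 115.5], [-89.93, 88.59], [15.96, 139.68], [-74.01, 254.01], [8.47, 105.57], [-167.45, 167.45]. Speed limits (degrees/s): [147.25, 147.25, 180, 180, 180, 180, 180].

### API

Orientations are given as [roll, pitch, yaw] about the fixed x, y, z axes, in that order (R = Rz(yaw) Ry(pitch) Rx(roll)).
In Python, from bench import monitor, camera, manip gives the robot as it stands.
- The arm moves only by the tool send_rows, never from a script. Its argument "series" is a list of rows, each a list of 4 numbers: the shift along the world's x, y, z in m, then the turn about the world's z in rad. A call has 1 to 10 rows; each row shifts and turns the commanded pose from where the row before left it; what a row does not reach is not made up. A row lasts 1/12 s, in which the tool goes at most 41.7 mm and 7.16 degrees, less where a joint would pass 70% of its speed; a pose out of reach is approached as far as the arm can. A call is refused whole if a number of a shift passes 0.0417 or a number of a turn 0.125, either way. A call with a gripper value outside its range is refused whole. "hand" is the finger opening in m, from 0 to 0.0854, set as the call begins (left out, the last holds). The fingers move at their own pace and stop on an object; the grip force is fixed at half the most. Time passes only in rows, so rows that do not move let the fingers close. It gives the time, the measured TCP pose, the force, the opening and the grip force at its end, in the units of the state.
- monitor.get_obs(): the state, without advancing time (a new reading comes with each control period).
- camera(name): name is "side" or "top" or "wrist"; returns a dict with "img" (480x640x3 uint8, blue, green, red), "camera_matrix" (3x3 intrinsics, pixels), "k1" (the pictures are not rectified: a ray, as slopes to the right and down, at radius r is drawn at 1 + k1 r^2 times it, then the intrinsics apply), "extrinsics" (4x4, takes a point from world to camera coordinates). Camera axes: x right, y up, looking along -z (the intrinsics and any distortion apply to the point x, -y, -z); pixel columns grow to the right and rows downward; lengths in m; the calibration is good to about 2 mm. A picture is of the moment at which its call begins. There is no depth.
- manip.sign_off(): hands the job in; it is judged then, once.
The state is a dict: "t": time; "joint_positions": joint angles; "dq": joint speeds; "joint_torque": joint torques, N m; "tcp_pos": TCP position; "tool_rot": TCP orientation; "contact_force": force on the tool from outside, world axes, zero at the start; "ft_torque": the same for the moment, N m; "grip_width": finger opening in m; "grasp_force": force on a finger pad.
Only numpy, scipy, OpenCV 4.12 (cv2) and the standard library are available. Lean on these libraries where they do the work, as an engineer would, in place of code of your own. Each camera call takes 0.05 s, during which the arm holds its last target. There are 200 camera calls.

## Working session

There is one attempt and no reset: what is moved stays moved. The work goes in short steps, Python scripts to look and compute and a tool call to move; the robot and the scene stay as the last step left them, time stands still between calls to the robot, and variables do not carry over. Pictures are saved under pics/ and viewed, at most 14 in all, crops included, and the job is handed in when it is done.

Besides the shell and the picture viewer there is one more tool, called after "Emit:" by a JSON object that holds its "api" and its "payload". send_rows: Moves the arm, as the interface text tells. Its arguments: {"type":"object","properties":{"series":{"type":"array","items":{"type":"array","items":{"type":"number"}}},"hand":{"type":"number"}},"required":["series"]}

```bash
mkdir -p pics; ls; cat > h.py <<'E'
import numpy as np, cv2
from bench import monitor, camera, manip
def ray(c,uv):
    K=np.array(c["camera_matrix"]);k1=c["k1"];E=np.array(c["extrinsics"])
    uv=np.atleast_2d(np.asarray(uv,float))
    d=np.c_[(uv[:,0]-K[0,2])/K[0,0],(uv[:,1]-K[1,2])/K[1,1]]
    p=d.copy()
    for _ in range(20): p=d/(1+k1*(p**2).sum(1,keepdims=True))
    D=np.c_[p[:,0],-p[:,1],-np.ones(len(p))]
    R=E[:3,:3];o=-R.T@E[:3,3]
    return o,D@R
def plane(c,uv,z):
    o,D=ray(c,uv); return o+D*((z-o[2])/D[:,2])[:,None]
def proj(c,P):
    K=np.array(c["camera_matrix"]);E=np.array(c["extrinsics"])
    q=np.atleast_2d(P)@E[:3,:3].T+E[:3,3]
    s=np.c_[q[:,0],-q[:,1]]/-q[:,2:3]; s=s*(1+c["k1"]*(s**2).sum(1,keepdims=True))
    return s*[K[0,0],K[1,1]]+[K[0,2],K[1,2]]
def tri(c1,a,c2,b):
    o1,d1=ray(c1,a);o2,d2=ray(c2,b);d1=d1[0];d2=d2[0]
    t=np.linalg.lstsq(np.c_[d1,-d2],o2-o1,rcond=None)[0]
    p,q=o1+d1*t[0],o2+d2*t[1]; return (p+q)/2,np.linalg.norm(p-q)
E
python3 - <<'E'
from h import *
for n in ("top","side","wrist"):
    c=camera(n); cv2.imwrite(f"pics/{n}0.png",c["img"])
    print(n,c["k1"],np.round(c["camera_matrix"],1).tolist(),ray(c,[320,240]))
print(monitor.get_obs())
E
```

```text
pics
top -0.21271532384208838 [[606.8, 0.0, 308.9], [0.0, 606.8, 247.1], [0.0, 0.0, 1.0]] (array([0.39882375, 0.04723672, 1.52532572]), array([[ 0.14543249, -0.0093923 , -0.98956291]]))
side -0.05407635000607732 [[483.8, 0.0, 330.1], [0.0, 483.8, 241.0], [0.0, 0.0, 1.0]] (array([ 0.18937243, -0.84163605,  0.87924879]), array([[ 0.29391749,  0.74879785, -0.59443875]]))
wrist -0.03692169134125114 [[404.1, 0.0, 316.5], [0.0, 404.1, 231.8], [0.0, 0.0, 1.0]] (array([0.16624488, 0.63158281, 0.37281547]), array([[ 0.289121  , -0.10403024, -0.95187936]]))
{'t': 0.15, 'joint_positions': array([-71.27441525,  26.82445376,  -0.66559522,  91.86830158,
         0.34432983,  61.38729666,  -3.22626622]), 'dq': array([ 0.05174805, -0.02970402,  0.03740378, -0.21449268,  0.0512488 ,
        0.08305763, -0.06818913]), 'joint_torque': array([ 3.95309735e-04, -5.32793212e+01,  2.12708709e-02, -2.51558661e+01,
        1.14564569e-02,  5.48781405e-03, -9.31268886e-06]), 'tcp_pos': array([0.23484086, 0.60563542, 0.23056027]), 'tool_rot': array([-1.79922155e+02,  6.09441913e-03,  1.58807438e+02]), 'contact_force': array([-0.28863889,  0.2261094 , -0.03364921]), 'ft_torque': array([ 0.0301057 , -0.01764069, -0.00815255]), 'grasp_force': 0.0, 'grip_width': 0.0850923358784979}
```

View pics/top0.png

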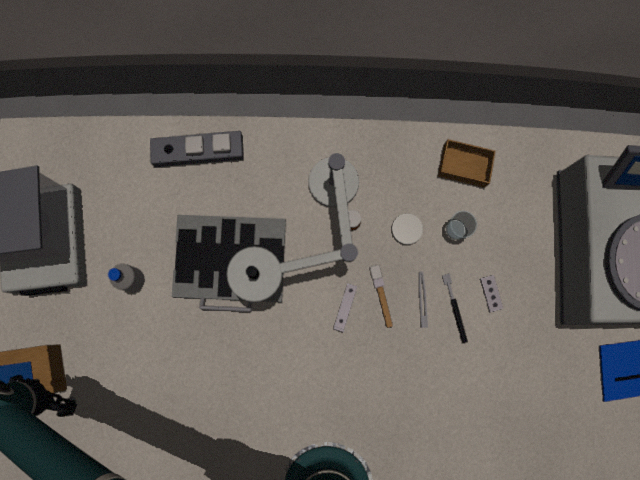

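View pics/side0.png

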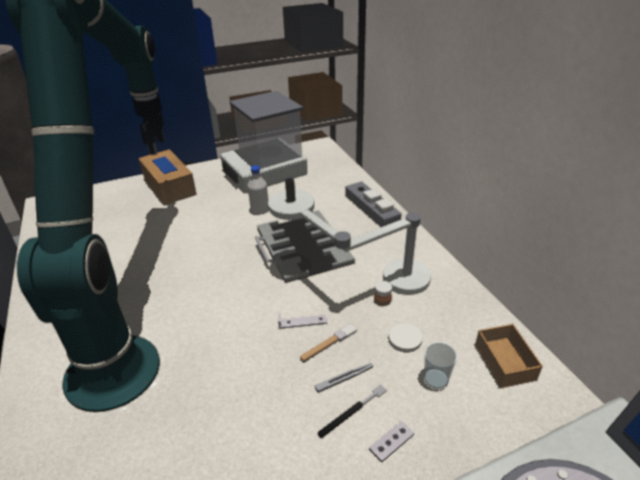

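Top view: the tray is around (230,258) with its bar below it at (225,307), and the lamp head is at (254,274). The tools from left to right are bracket (345,308), brush (381,296), tweezers (423,300), spatula (455,308) and plate (490,293). The jar is at (353,218), next to the lamp link. The side view agrees with this. I'll crop closer and measure.

```bash
python3 - <<'E'
from h import *
a=cv2.imread("pics/top0.png")
crop=cv2.resize(a[255:355,325:510],None,fx=4,fy=4,interpolation=cv2.INTER_CUBIC)
tray=cv2.resize(a[205:320,165:295],None,fx=4,fy=4,interpolation=cv2.INTER_CUBIC)
cv2.imwrite("pics/crop0.png",crop); cv2.imwrite("pics/tray0.png",tray)
c=camera("top");s=camera("side")
P=lambda n,u,z:print(n,np.round(plane(c,u,z),4)[0])
P("base",[336,472],0);P("knob",[252,271],.28);P("elbow",[348,252],.225);P("post",[337,161],.225)
P("foot",[333,182],.022);P("jar",[355,219],.05);P("beaker",[456,231],.0);P("dish",[407,229],.016);P("bottle",[116,275],.16)
for u in ([178,214],[287,219],[284,301],[173,296]):P("tray",u,.019)
E
```

```text
base [ 0.0409 -0.0224  0.    ]
knob [0.5135 0.1742 0.28  ]
elbow [ 0.5653 -0.0263  0.225 ]
post [0.7678 0.0015 0.225 ]
foot [0.7697 0.0035 0.022 ]
jar [ 0.6704 -0.052   0.05  ]
beaker [ 0.656  -0.3172  0.    ]
dish [ 0.6548 -0.1868  0.016 ]
bottle [0.5055 0.5033 0.16  ]
tray [0.6779 0.3968 0.019 ]
tray [0.6715 0.1175 0.019 ]
tray [0.465  0.1184 0.019 ]
tray [0.4685 0.3981 0.019 ]
```

View pics/crop0.png

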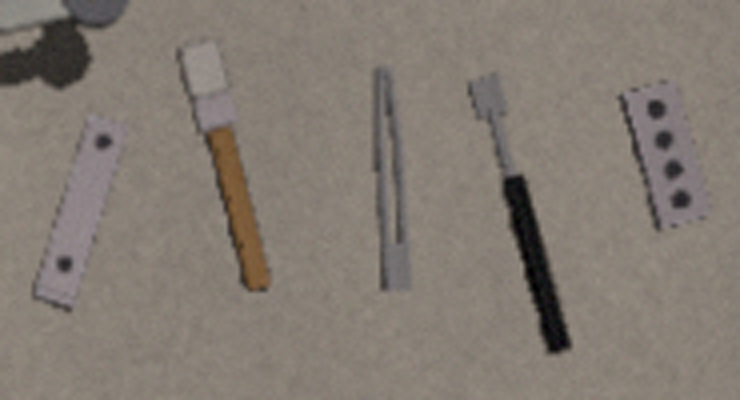

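View pics/tray0.png

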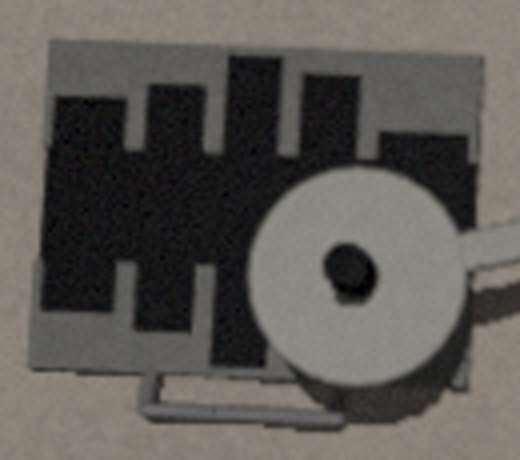

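The crops show all five tools with their handle or turned-up ends at the bottom, towards the robot and the bar. The compartments from left to right are bracket, tweezers, spatula, brush and plate. I'll measure both next.

```bash
cat > meas.py <<'E'
from h import *
H=dict(bracket=.008,brush=.014,tweezers=.010,spatula=.012,plate=.010)
GX=dict(bracket=.12,brush=.16,tweezers=.14,spatula=.18,plate=.09)
def blobs(c,x0,y0,x1,y1,amin=150,th=14):
    a=cv2.cvtColor(c["img"],cv2.COLOR_BGR2LAB).astype(float)
    b=cv2.GaussianBlur(a,(0,0),.7)
    bg=np.median(b[y0:y1,x0:x1].reshape(-1,3),0)
    m=(np.linalg.norm((b-bg)*[1,1.5,1.5],axis=2)>th).astype(np.uint8); k=np.zeros_like(m);k[y0:y1,x0:x1]=m[y0:y1,x0:x1]
    k=cv2.morphologyEx(k,cv2.MORPH_CLOSE,np.ones((3,3)))
    n,l,s,ce=cv2.connectedComponentsWithStats(k)
    return [(np.argwhere(l==i)[:,::-1],s[i,4]) for i in range(1,n) if s[i,4]>amin]
def axis(c,px,h):
    P=plane(c,px,h)[:,:2].astype(np.float32)
    (cx,cy),(w,l),an=cv2.minAreaRect(P)
    B=cv2.boxPoints(((cx,cy),(w,l),an)); e1=B[1]-B[0];e2=B[2]-B[1]
    e=e1 if np.linalg.norm(e1)>np.linalg.norm(e2) else e2
    if e[0]<0:e=-e
    return (cx,cy),np.degrees(np.arctan2(e[1],e[0])),max(w,l),min(w,l)
E
python3 - <<'E'
from meas import *
c=camera("top")
for n,(p,a) in zip("?"*20,blobs(c,328,262,515,350,60)):
    m=p.mean(0)
    r=axis(c,p,.01); print(np.round(m),a,np.round(r[0],4),np.round(r[1:],3))
# knob: head circle
ob=monitor.get_obs();print(ob["tcp_pos"],ob["tool_rot"])
g=cv2.cvtColor(c["img"],cv2.COLOR_BGR2GRAY)
hc=cv2.HoughCircles(cv2.GaussianBlur(g[230:320,210:300],(0,0),1),cv2.HOUGH_GRADIENT,1,50,param1=80,param2=15,minRadius=22,maxRadius=34)
print(hc); 
for q in hc[0][:1]: print("head",plane(c,[q[0]+210,q[1]+230],.224))
# slot corners from tray crop (/4 + offset)
f=lambda x,y:plane(c,[165+x/4,205+y/4],.005)[0][:2]
for n,(x0,x1,y0,y1) in dict(bracket=(56,127,97,311),tweezers=(147,205,86,331)).items():
    print(n,f(x0,y0),f(x1,y0),f(x0-13,y1),f(x1-13,y1))
for u in ([50,40],[483,58],[29,368],[468,390]): print("corner",plane(c,[165+u[0]/4,205+u[1]/4],.019)[0][:2])
E
```

```text
[338. 269.] 280 [ 0.5481 -0.018 ] [-8.8508e+01  5.8000e-02  3.8000e-02]
[381. 299.] 473 [ 0.4817 -0.1236] [16.986  0.161  0.025]
[422. 300.] 385 [ 0.478  -0.2266] [4.446 0.139 0.019]
[455. 310.] 520 [ 0.4562 -0.3118] [17.487  0.182  0.023]
[489. 295.] 332 [ 0.4952 -0.4011] [15.56   0.09   0.033]
[0.23491809 0.60588965 0.23097821] [-1.79969314e+02  2.68851221e-03  1.58806658e+02]
[[[43.5 43.5 27.3]]]
head [[0.51328569 0.17641218 0.224     ]]
bracket [0.64071975 0.39505307] [0.64182693 0.34870246] [0.50305306 0.3959438 ] [0.50453148 0.35006707]
tweezers [0.64926847 0.33609387] [0.65016995 0.29854106] [0.49227469 0.33661816] [0.4934598  0.29951471]
corner [0.67523959 0.39798023]
corner [0.67017261 0.12059273]
corner [0.46594095 0.3999266 ]
corner [0.46110349 0.12320796]
```

Emit:
{"api": "send_rows", "payload": {"series": [[0.0174,-0.0269,0.00625,-0.125],[0.0174,-0.0269,0.00625,-0.125],[0.0174,-0.0269,0.00625,-0.125],[0.0174,-0.0269,0.00625,-0.125],[0.0174,-0.0269,0.00625,-0.125],[0.0174,-0.0269,0.00625,-0.125],[0.0174,-0.0269,0.00625,-0.125],[0.0174,-0.0269,0.00625,-0.125]], "hand": 0.08}}

```text
t: 0.97
tcp_pos: [0.3747, 0.3894, 0.2817]
tool_rot: [180.0, -0.0, 101.2]
contact_force: [0.2, 0.8, -0.5]
grip_width: 0.08
grasp_force: 0.0
```

Emit:
{"api": "send_rows", "payload": {"series": [[0.0174,-0.0269,0.00625,-0.125],[0.0174,-0.0269,0.00625,-0.125],[0.0174,-0.0269,0.00625,-0.125],[0.0174,-0.0269,0.00625,-0.125],[0.0174,-0.0269,0.00625,-0.125],[0.0174,-0.0269,0.00625,-0.125],[0.0174,-0.0269,0.00625,-0.125],[0.0174,-0.0269,0.00625,-0.125],[0,0,0,0],[0,0,0,0]]}}

```text
t: 1.8
tcp_pos: [0.5143, 0.1738, 0.3318]
tool_rot: [180.0, -0.0, 44.0]
contact_force: [-0.8, 1.0, 0.6]
grip_width: 0.0797
grasp_force: 0.0
```

Emit:
{"api": "send_rows", "payload": {"series": [[0,0.0015,-0.02,0],[0,0,-0.025,0],[0,0,-0.025,0],[0,0,-0.019,0],[0,0,0,0]]}}

```text
t: 2.22
tcp_pos: [0.5099, 0.178, 0.2382]
tool_rot: [-179.8, 0.4, 44.4]
contact_force: [-1.1, 0.5, -0.1]
grip_width: 0.0799
grasp_force: 0.0
```

Emit:
{"api": "send_rows", "payload": {"series": [[0,0,0,0],[0,0,0,0],[0,0,0,0],[0,0,0,0],[0,0,0,0],[0,0,0,0],[0,0,0,0],[0,0,0,0]], "hand": 0.015}}

```text
t: 2.88
tcp_pos: [0.5138, 0.1776, 0.2435]
tool_rot: [180.0, -0.1, 44.2]
contact_force: [-2.2, 0.3, 6.5]
grip_width: 0.0235
grasp_force: 58.5
```

```bash
python3 - <<'E'
import numpy as np
c=np.array([.768,.0025]);a=np.radians(145.4)+.05*np.arange(46)
P=np.round(c+.3087*np.c_[np.cos(a),np.sin(a)],3);d=np.diff(P,axis=0)
for i in range(0,45,9): print([[round(x,3),round(y,3),0,.05] for x,y in d[i:i+9]])
print(P[-1])
E
```

```text
[[np.float64(-0.009), np.float64(-0.013), 0, 0.05], [np.float64(-0.007), np.float64(-0.013), 0, 0.05], [np.float64(-0.007), np.float64(-0.014), 0, 0.05], [np.float64(-0.007), np.float64(-0.014), 0, 0.05], [np.float64(-0.006), np.float64(-0.015), 0, 0.05], [np.float64(-0.005), np.float64(-0.014), 0, 0.05], [np.float64(-0.004), np.float64(-0.015), 0, 0.05], [np.float64(-0.003), np.float64(-0.015), 0, 0.05], [np.float64(-0.003), np.float64(-0.015), 0, 0.05]]
[[np.float64(-0.002), np.float64(-0.015), 0, 0.05], [np.float64(-0.001), np.float64(-0.016), 0, 0.05], [np.float64(-0.001), np.float64(-0.015), 0, 0.05], [np.float64(0.001), np.float64(-0.016), 0, 0.05], [np.float64(0.001), np.float64(-0.015), 0, 0.05], [np.float64(0.002), np.float64(-0.015), 0, 0.05], [np.float64(0.002), np.float64(-0.016), 0, 0.05], [np.float64(0.004), np.float64(-0.015), 0, 0.05], [np.float64(0.004), np.float64(-0.015), 0, 0.05]]
[[np.float64(0.005), np.float64(-0.014), 0, 0.05], [np.float64(0.005), np.float64(-0.015), 0, 0.05], [np.float64(0.007), np.float64(-0.014), 0, 0.05], [np.float64(0.007), np.float64(-0.0
[... 476 characters left out ...]
0.013), np.float64(-0.009), 0, 0.05], [np.float64(0.013), np.float64(-0.008), 0, 0.05], [np.float64(0.014), np.float64(-0.007), 0, 0.05], [np.float64(0.014), np.float64(-0.007), 0, 0.05], [np.float64(0.014), np.float64(-0.006), 0, 0.05]]
[[np.float64(0.015), np.float64(-0.005), 0, 0.05], [np.float64(0.014), np.float64(-0.005), 0, 0.05], [np.float64(0.015), np.float64(-0.003), 0, 0.05], [np.float64(0.015), np.float64(-0.004), 0, 0.05], [np.float64(0.016), np.float64(-0.002), 0, 0.05], [np.float64(0.015), np.float64(-0.001), 0, 0.05], [np.float64(0.015), np.float64(-0.001), 0, 0.05], [np.float64(0.016), np.float64(0.0), 0, 0.05], [np.float64(0.015), np.float64(0.001), 0, 0.05]]
[ 0.791 -0.305]
```

Emit:
{"api": "send_rows", "payload": {"series": [[-0.009,-0.013,0,0.05],[-0.007,-0.013,0,0.05],[-0.007,-0.014,0,0.05],[-0.007,-0.014,0,0.05],[-0.006,-0.015,0,0.05],[-0.005,-0.014,0,0.05],[-0.004,-0.015,0,0.05],[-0.003,-0.015,0,0.05],[-0.003,-0.015,0,0.05]]}}

```text
t: 3.63
tcp_pos: [0.4625, 0.0494, 0.2435]
tool_rot: [180.0, -0.1, 70.2]
contact_force: [0.6, 0.9, 5.5]
grip_width: 0.0239
grasp_force: 58.9
```

Emit:
{"api": "send_rows", "payload": {"series": [[-0.002,-0.015,0,0.05],[-0.001,-0.016,0,0.05],[-0.001,-0.015,0,0.05],[0.001,-0.016,0,0.05],[0.001,-0.015,0,0.05],[0.002,-0.015,0,0.05],[0.002,-0.016,0,0.05],[0.004,-0.015,0,0.05],[0.004,-0.015,0,0.05]]}}

```text
t: 4.38
tcp_pos: [0.4725, -0.0896, 0.2434]
tool_rot: [180.0, -0.1, 95.9]
contact_force: [-1.7, 1.8, 6.9]
grip_width: 0.0237
grasp_force: 59.0
```

Emit:
{"api": "send_rows", "payload": {"series": [[0.005,-0.014,0,0.05],[0.005,-0.015,0,0.05],[0.007,-0.014,0,0.05],[0.007,-0.013,0,0.05],[0.007,-0.014,0,0.05],[0.009,-0.013,0,0.05],[0.009,-0.012,0,0.05],[0.009,-0.012,0,0.05],[0.01,-0.012,0,0.05]]}}

```text
t: 5.13
tcp_pos: [0.5406, -0.2094, 0.2435]
tool_rot: [180.0, 0.0, 121.6]
contact_force: [-1.6, 0.0, 6.4]
grip_width: 0.0237
grasp_force: 59.0
```

Emit:
{"api": "send_rows", "payload": {"series": [[0.011,-0.011,0,0.05],[0.011,-0.011,0,0.05],[0.012,-0.01,0,0.05],[0.012,-0.009,0,0.05],[0.013,-0.009,0,0.05],[0.013,-0.008,0,0.05],[0.014,-0.007,0,0.05],[0.014,-0.007,0,0.05],[0.014,-0.006,0,0.05]]}}

```text
t: 5.88
tcp_pos: [0.6544, -0.2887, 0.2436]
tool_rot: [-179.9, 0.1, 147.3]
contact_force: [-2.0, -2.4, 5.8]
grip_width: 0.0236
grasp_force: 58.8
```

Emit:
{"api": "send_rows", "payload": {"series": [[0.015,-0.005,0,0.05],[0.014,-0.005,0,0.05],[0.015,-0.003,0,0.05],[0.015,-0.004,0,0.05],[0.016,-0.002,0,0.05],[0.015,-0.001,0,0.05],[0.015,-0.001,0,0.05],[0.016,0,0,0.05],[0.015,0.001,0,0.05],[0,0,0,0]]}}

```text
t: 6.72
tcp_pos: [0.7928, -0.3091, 0.2437]
tool_rot: [-179.7, 0.3, 173.1]
contact_force: [3.0, -3.0, 3.2]
grip_width: 0.0236
grasp_force: 58.9
```

Emit:
{"api": "send_rows", "payload": {"series": [[0,0,0,0],[0,0,0,0],[0,0,0,0],[0,0,0,0],[0,0,0.01,0],[0,0,0.02,0],[0,0,0.03,0],[0,0,0.03,0],[0,0,0.01,0]], "hand": 0.08}}

```text
t: 7.47
tcp_pos: [0.7914, -0.3061, 0.3495]
tool_rot: [-179.9, 0.5, 173.2]
contact_force: [1.4, -0.0, 2.4]
grip_width: 0.0799
grasp_force: 0.0
```

Emit:
{"api": "send_rows", "payload": {"series": [[-0.0135,-0.0042,0,-0.125],[-0.0135,-0.0042,0,-0.125],[-0.0135,-0.0042,0,-0.125],[-0.0135,-0.0042,0,-0.125],[-0.0135,-0.0042,0,-0.125],[-0.0135,-0.0042,0,-0.125],[-0.0135,-0.0042,0,-0.125],[-0.0135,-0.0042,0,-0.125],[-0.0135,-0.0042,0,-0.125],[-0.0135,-0.0042,0,-0.125]]}}

```text
t: 8.3
tcp_pos: [0.6546, -0.3477, 0.3429]
tool_rot: [180.0, -0.0, 101.2]
contact_force: [0.3, -0.6, 0.0]
grip_width: 0.0798
grasp_force: 0.0
```

Emit:
{"api": "send_rows", "payload": {"series": [[-0.0135,-0.0042,-0.01,-0.125],[-0.0135,-0.0042,-0.01,-0.125],[-0.0135,-0.0042,-0.01,-0.125],[-0.0135,-0.0042,-0.01,-0.125],[-0.0135,-0.0042,-0.01,-0.125],[-0.0135,-0.0042,-0.01,-0.125],[-0.0135,-0.0042,-0.01,-0.125],[-0.0135,-0.0042,-0.01,-0.125],[-0.0135,-0.0042,0,-0.125],[-0.0135,-0.0042,0,-0.125]]}}

```text
t: 9.13
tcp_pos: [0.5196, -0.3893, 0.262]
tool_rot: [-179.9, -0.0, 29.6]
contact_force: [0.0, -0.8, 0.5]
grip_width: 0.0801
grasp_force: 0.0
```

Emit:
{"api": "send_rows", "payload": {"series": [[-0.0135,-0.0042,0,-0.125],[-0.0135,-0.0042,0,-0.125],[0,0,0,0],[0,0,0,0]]}}

```text
t: 9.47
tcp_pos: [0.4935, -0.3982, 0.2627]
tool_rot: [180.0, -0.0, 15.7]
contact_force: [0.1, 1.2, 0.3]
grip_width: 0.0797
grasp_force: 0.0
```

```bash
python3 - <<'E'
from meas import *
c=camera("top");s=camera("wrist");d=camera("side")
cv2.imwrite("pics/top1.png",c["img"]);cv2.imwrite("pics/wrist1.png",s["img"]);cv2.imwrite("pics/side1.png",d["img"])
np.save("w1.npy",np.array([s],dtype=object),allow_pickle=True)
for p,a in blobs(c,328,262,515,350,60):
    r=axis(c,p,.01); print(np.round(p.mean(0)),a,np.round(r[0],4),np.round(r[1:],3))
# tray floor: black mask
g=c["img"].max(2);m=np.zeros_like(g);m[205:305,165:295]=(g[205:305,165:295]<50)
n,l,st,ce=cv2.connectedComponentsWithStats(m);i=1+st[1:,4].argmax();px=np.argwhere(l==i)[:,::-1]
P=plane(c,px,.005)[:,:2];print(len(px),P.min(0),P.max(0))
# slot extents by y bins beyond channel
top=P[P[:,0]>.615];h=np.arange(.1,.42,.004)
for a in h:
    q=P[(P[:,1]>=a)&(P[:,1]<a+.004)]
    if len(q)>3: print(round(a+.002,3),len(q),np.round([q[:,0].min(),q[:,0].max()],3),end=" | ")
E
```

```text
[381. 297.] 495 [ 0.4822 -0.1224] [15.608  0.159  0.025]
[463. 321.] 6110 [ 0.4506 -0.2891] [-89.405   0.359   0.194]
[344. 311.] 267 [ 0.4485 -0.031 ] [-17.101   0.114   0.027]
5412 [0.47346303 0.12417539] [0.67070832 0.40000564]
0.126 38 [0.536 0.604] | 0.13 50 [0.536 0.622] | 0.134 62 [0.518 0.622] | 0.138 69 [0.518 0.622] | 0.142 66 [0.518 0.622] | 0.146 63 [0.52  0.622] | 0.15 70 [0.52  0.622] | 0.154 58 [0.52  0.622] | 0.158 70 [0.52  0.622] | 0.162 62 [0.52  0.621] | 0.166 66 [0.52  0.621] | 0.17 66 [0.519 0.621] | 0.174 61 [0.519 0.621] | 0.178 72 [0.519 0.624] | 0.182 61 [0.519 0.624] | 0.186 63 [0.519 0.623] | 0.19 44 [0.537 0.605] | 0.194 44 [0.536 0.605] | 0.198 43 [0.539 0.605] | 0.202 73 [0.503 0.659] | 0.206 107 [0.483 0.659] | 0.21 113 [0.483 0.659] | 0.214 106 [0.485 0.659] | 0.218 110 [0.485 0.659] | 0.222 109 [0.485 0.659] | 0.226 106 [0.485 0.658] | 0.23 111 [0.485 0.658] | 0.234 107 [0.485 0.658] | 0.238 68 [0.485 0.632] | 0.242 45 [0.538 0.607] | 0.246 43 [0.537 0.606] | 0.25 44 [0.537 0.606] | 0.254 103 [0.474 0.671] | 0.258 119 [0.474 0.671] | 0.262 125 [0.474
[... 157 characters left out ...]
67 ] | 0.29 45 [0.539 0.605] | 0.294 39 [0.539 0.605] | 0.298 45 [0.539 0.608] | 0.302 83 [0.495 0.649] | 0.306 94 [0.495 0.649] | 0.31 95 [0.495 0.649] | 0.314 95 [0.495 0.649] | 0.318 96 [0.495 0.651] | 0.322 96 [0.495 0.651] | 0.326 97 [0.494 0.651] | 0.33 96 [0.494 0.651] | 0.334 93 [0.497 0.651] | 0.338 49 [0.507 0.612] | 0.342 45 [0.54  0.606] | 0.346 39 [0.54  0.606] | 0.35 49 [0.54  0.637] | 0.354 82 [0.506 0.64 ] | 0.358 81 [0.506 0.64 ] | 0.362 81 [0.506 0.64 ] | 0.366 84 [0.506 0.642] | 0.37 80 [0.506 0.639] | 0.374 83 [0.506 0.639] | 0.378 81 [0.505 0.642] | 0.382 83 [0.508 0.642] | 0.386 82 [0.505 0.642] | 0.39 84 [0.505 0.641] | 0.394 81 [0.505 0.641] | 0.398 48 [0.507 0.618] |
```

View pics/top1.png

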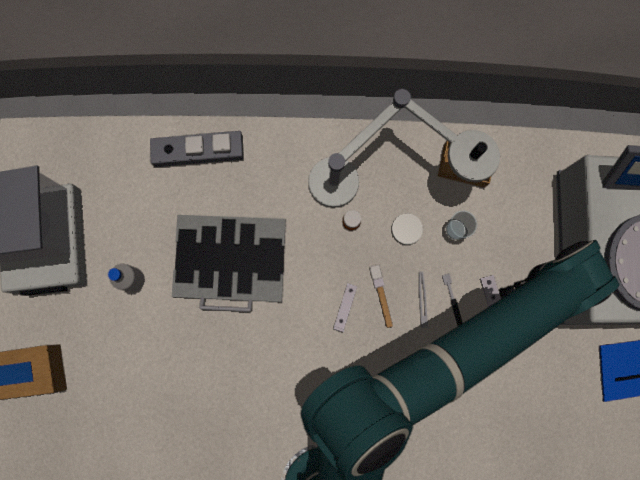

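View pics/wrist1.png

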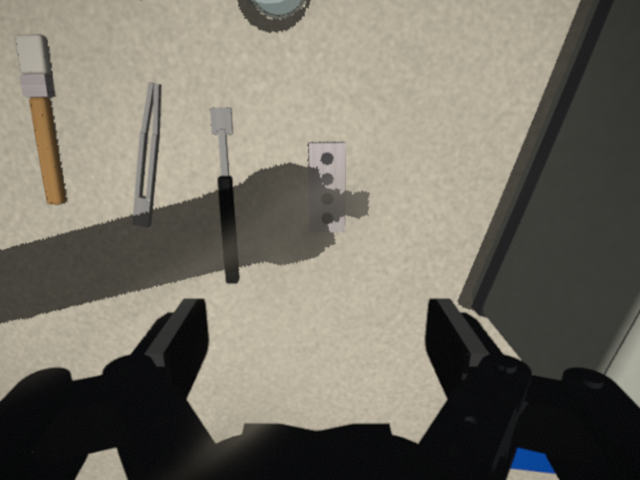

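Top view: the lamp head is now at (473,157), well clear of the tray, and the tray is fully visible. Wrist view: plate at (327,187), spatula from (221,107) to (232,282), tweezers from (154,83) to (142,225), brush from (31,35) to (57,203). I'll cross-check the positions from this view.

```bash
python3 - <<'E'
from meas import *
s=np.load("w1.npy",allow_pickle=True)[0]
for n,u,h in (("plate",[[326,231],[327,142]],.01),("spatula",[[232,282],[221,107]],.008),("tweezers",[[142,225],[154,83]],.008),("brush",[[57,203],[31,35]],.012)):
    P=plane(s,u,h)[:,:2];d=P[1]-P[0];print(n,np.round(P.mean(0),4),np.degrees(np.arctan2(d[1],d[0])),np.hypot(*d))
E
```

```text
plate [ 0.4966 -0.4076] 15.545576190550607 0.08907491047675209
spatula [ 0.4573 -0.3146] 15.722522858933685 0.17913759111204108
tweezers [ 0.4779 -0.2305] 4.359670342282254 0.14060866458142335
brush [ 0.4843 -0.1295] 14.763109975856462 0.15656989731334403
```

Emit:
{"api": "send_rows", "payload": {"series": [[0.002,-0.005,-0.03,0],[0,0,-0.035,0],[0,0,-0.035,0],[0,0,-0.035,0],[0,0,-0.035,0],[0,0,-0.035,0],[0,0,-0.03,0],[0,0,-0.02,0],[0,0,0,0],[0,0,0,0]], "hand": 0.06}}

```text
t: 10.45
tcp_pos: [0.4955, -0.4028, 0.0065]
tool_rot: [-179.9, 0.1, 15.7]
contact_force: [-0.2, 0.4, 0.8]
grip_width: 0.0601
grasp_force: 0.0
```

Emit:
{"api": "send_rows", "payload": {"series": [[0,0,-0.003,0],[0,0,0,0],[0,0,0,0],[0,0,0,0],[0,0,0,0],[0,0,0,0],[0,0,0,0],[0,0,0,0]], "hand": 0.02}}

```text
t: 11.12
tcp_pos: [0.4966, -0.4041, 0.0063]
tool_rot: [179.9, -0.1, 15.6]
contact_force: [-0.4, 0.6, 7.2]
grip_width: 0.0332
grasp_force: 59.6
```

Emit:
{"api": "send_rows", "payload": {"series": [[0,0,0.02,0],[0,0,0.035,0],[0,0,0.035,0],[0,0,0.03,0],[0,0,0,0],[0,0,0,0]]}}

```text
t: 11.62
tcp_pos: [0.4965, -0.4036, 0.1265]
tool_rot: [179.9, -0.2, 15.6]
contact_force: [0.2, 1.3, -2.2]
grip_width: 0.0328
grasp_force: 59.9
```

```bash
python3 - <<'E'
from meas import *
s=camera("wrist");cv2.imwrite("pics/wrist2.png",s["img"]);print(monitor.get_obs()["tcp_pos"])
E
```

```text
[ 0.49575191 -0.40266188  0.12477047]
```

View pics/wrist2.png

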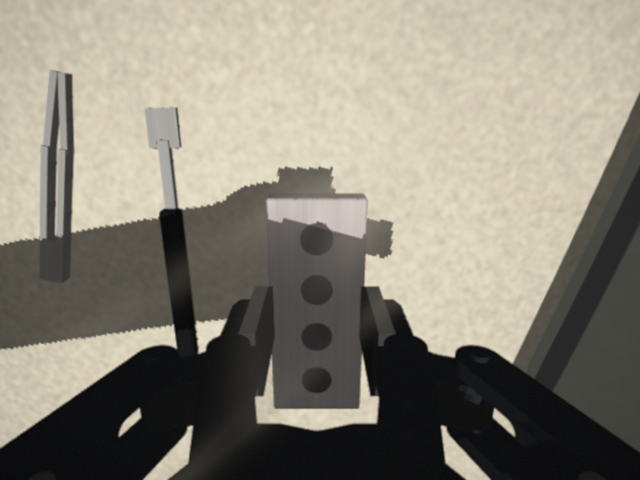

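The plate is gripped across its middle, and the spatula and tweezers are undisturbed. I'll carry it to its slot and re-check the tray with the wrist camera.

Emit:
{"api": "send_rows", "payload": {"series": [[0.0046,0.02,0,-0.018],[0.0046,0.036,0,-0.018],[0.0046,0.036,0,-0.018],[0.0046,0.036,0,-0.018],[0.0046,0.036,0,-0.018],[0.0046,0.036,0,-0.018],[0.0046,0.036,0,-0.018],[0.0046,0.036,0,-0.018]]}}

```text
t: 12.33
tcp_pos: [0.531, -0.1289, 0.1229]
tool_rot: [-180.0, 0.2, 7.3]
contact_force: [0.8, 0.7, -1.7]
grip_width: 0.033
grasp_force: 60.0
```

Emit:
{"api": "send_rows", "payload": {"series": [[0.0046,0.036,0,-0.018],[0.0046,0.036,0,-0.018],[0.0046,0.036,0,-0.018],[0.0046,0.036,0,-0.018],[0.0046,0.036,0,-0.018],[0.0046,0.036,0,-0.018],[0.0046,0.036,0,-0.018],[0.0046,0.036,0,-0.02],[0,0,0,0],[0,0,0,0]]}}

```text
t: 13.17
tcp_pos: [0.5677, 0.1596, 0.1223]
tool_rot: [179.9, 0.2, -0.7]
contact_force: [-0.6, -1.2, -1.1]
grip_width: 0.0332
grasp_force: 60.0
```

```bash
python3 - <<'E'
from meas import *
s=camera("wrist");cv2.imwrite("pics/wrist3.png",s["img"]);np.save("w3.npy",np.array([s],dtype=object),allow_pickle=True);o=monitor.get_obs();print(o["tcp_pos"],o["tool_rot"])
E
```

```text
[0.56775694 0.15709026 0.12276447] [ 1.79889435e+02  1.41976647e-01 -9.26322172e-01]
```

View pics/wrist3.png

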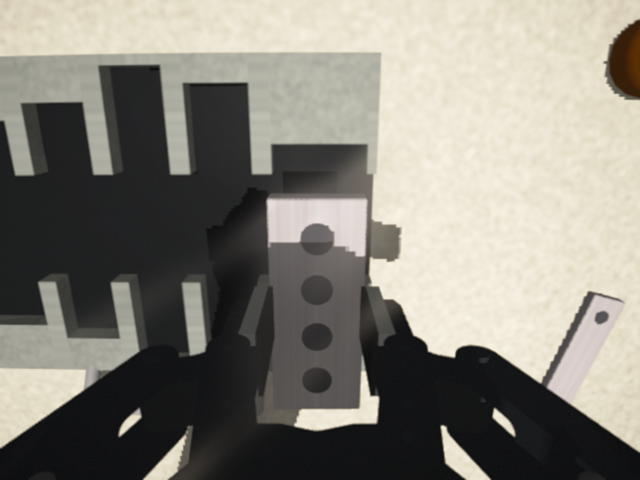

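```bash
python3 - <<'E'
from meas import *
s=np.load("w3.npy",allow_pickle=True)[0]
for n,u,L in (("plate",[[272,145],[367,145]],.054),("brush",[[184,84],[247,84]],.089),("spat",[[99,66],[159,67]],.099),("tw",[[22,103],[82,102]],.079)):
    P=plane(s,u,.019)[:,:2]; print(n,P.round(4).tolist(),"c",P.mean(0)-[L,0])
print(plane(s,[[380,53]],.019))
print("bracket",plane(s,[[608,298]],.008))
E
```

```text
plate [[0.6211, 0.1848], [0.6204, 0.1281]] c [0.56674621 0.15643488]
brush [[0.6566, 0.2341], [0.6559, 0.1977]] c [0.56720874 0.21589824]
spat [[0.6676, 0.2823], [0.6661, 0.2476]] c [0.56782459 0.26493493]
tw [[0.6485, 0.3322], [0.6481, 0.2956]] c [0.56929932 0.31391388]
[[0.6714716  0.12178445 0.019     ]]
bracket [[ 0.51094184 -0.04882554  0.008     ]]
```

Emit:
{"api": "send_rows", "payload": {"series": [[0,-0.002,-0.025,0],[0,0,-0.03,0],[0,0,-0.03,0],[0,0,-0.017,0],[0,0,-0.006,0],[0,0,0,0],[0,0,0,0]]}}

```text
t: 13.8
tcp_pos: [0.5694, 0.1533, 0.0168]
tool_rot: [180.0, -0.0, -1.2]
contact_force: [0.3, -1.0, 0.2]
grip_width: 0.0331
grasp_force: 60.0
```

Emit:
{"api": "send_rows", "payload": {"series": [[0,0,-0.002,0],[0,0,-0.001,0],[0,0,0,0],[0,0,0,0]]}}

```text
t: 14.13
tcp_pos: [0.5693, 0.155, 0.0139]
tool_rot: [-180.0, -0.0, -1.0]
contact_force: [0.2, 0.8, -1.2]
grip_width: 0.0329
grasp_force: 60.0
```

Emit:
{"api": "send_rows", "payload": {"series": [[0,0,0,0],[0,0,0,0],[0,0,0,0],[0,0,0,0],[0,0,0.015,0],[0,0,0.03,0],[0,0,0.035,0],[0,0,0.035,0],[0,0,0.035,0],[0,0,0.035,0]], "hand": 0.052}}

```text
t: 14.97
tcp_pos: [0.5687, 0.1542, 0.201]
tool_rot: [-180.0, -0.0, -1.1]
contact_force: [1.7, 0.4, 0.1]
grip_width: 0.0519
grasp_force: 0.0
```

Emit:
{"api": "send_rows", "payload": {"series": [[-0.008,-0.0334,0,0.0196],[-0.008,-0.0334,0,0.0196],[-0.008,-0.0334,0,0.0196],[-0.008,-0.0334,0,0.0196],[-0.008,-0.0334,0,0.0196],[-0.008,-0.0334,0,0.0196],[-0.008,-0.0334,0,0.0196]]}}

```text
t: 15.55
tcp_pos: [0.5122, -0.0808, 0.1993]
tool_rot: [-180.0, -0.0, 6.8]
contact_force: [0.5, -0.3, 0.3]
grip_width: 0.0522
grasp_force: 0.0
```

Emit:
{"api": "send_rows", "payload": {"series": [[-0.008,-0.0334,0,0.0196],[-0.008,-0.0334,0,0.0196],[-0.008,-0.0334,0,0.0196],[-0.008,-0.0334,0,0.0196],[-0.008,-0.0334,0,0.0196],[-0.008,-0.0334,0,0.0196],[-0.008,-0.0334,0,0.0196],[0,0,0,0],[0,0,0,0]]}}

```text
t: 16.3
tcp_pos: [0.4552, -0.3157, 0.1994]
tool_rot: [179.9, -0.0, 14.3]
contact_force: [0.1, 0.8, 0.3]
grip_width: 0.0519
grasp_force: 0.0
```

```bash
cat > look.py <<'E'
from meas import *
import sys
s=camera("wrist");c=camera("top");n=sys.argv[1]
v=np.hstack([cv2.resize(s["img"],(400,300)),cv2.resize(c["img"][200:350,165:365+0],(400,300))]) 
v2=cv2.resize(c["img"][250:350,320:520],(400,200))
out=np.zeros((500,800,3),np.uint8);out[:300]=v;out[300:,:400]=v2
cv2.imwrite(f"pics/{n}.png",out);np.save("w.npy",np.array([s,c],dtype=object),allow_pickle=True)
o=monitor.get_obs();print(o["tcp_pos"].round(4),o["tool_rot"].round(1))
E
python3 look.py v4
```

```text
[ 0.457  -0.3123  0.1986] [-180.    -0.    14.7]
```

View pics/v4.png

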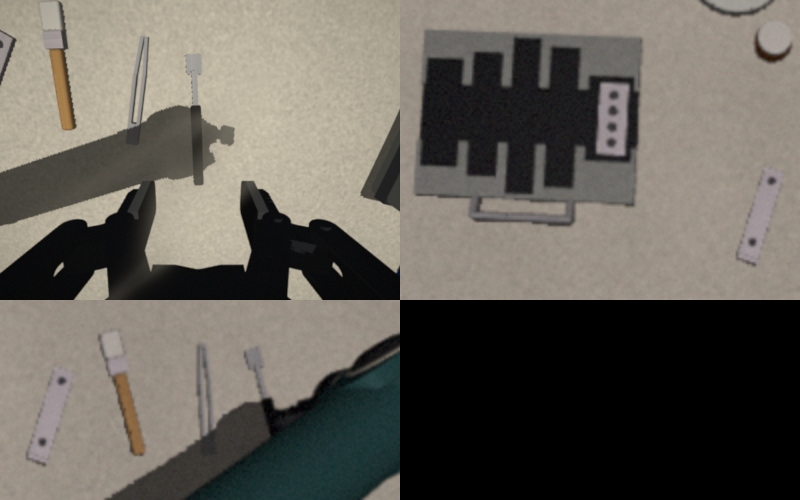

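The plate lies cleanly inside its compartment. The spatula is unmoved (wrist view, blade tip (193,54), handle end (198,184) at 0.625 scale), and so are the other tools.

```bash
cat > ends.py <<'E'
from meas import *
def go(L,i=0,sc=1.6):
    s=np.load("w.npy",allow_pickle=True)[i]
    for n,u,h in L:
        P=plane(s,np.array(u)*sc,h)[:,:2];d=P[1]-P[0];print(n,np.round(P.mean(0),4),np.degrees(np.arctan2(d[1],d[0])).round(1),np.hypot(*d).round(3))
E
python3 -c "
from ends import *
go([('spatula',[[198.7,184],[193.5,54]],.008),('tweezers',[[132.5,144],[144.5,37]],.008),('brush',[[68,129],[51,2]],.012)])"
```

```text
spatula [ 0.457  -0.3137] 16.4 0.178
tweezers [ 0.4773 -0.2302] 4.1 0.14
brush [ 0.4836 -0.1282] 14.0 0.155
```

Emit:
{"api": "send_rows", "payload": {"series": [[0,-0.001,-0.03,0.03],[0,0,-0.035,0],[0,0,-0.035,0],[0,0,-0.035,0],[0,0,-0.03,0],[0,0,-0.02,0],[0,0,-0.008,0],[0,0,0,0],[0,0,0,0]], "hand": 0.045}}

```text
t: 17.15
tcp_pos: [0.4578, -0.3134, 0.006]
tool_rot: [180.0, -0.0, 16.5]
contact_force: [-0.1, -0.1, 0.3]
grip_width: 0.0448
grasp_force: 0.0
```

Emit:
{"api": "send_rows", "payload": {"series": [[0,0,0,0],[0,0,0,0],[0,0,0,0],[0,0,0,0],[0,0,0,0],[0,0,0,0],[0,0,0,0]], "hand": 0.005}}

```text
t: 17.73
tcp_pos: [0.458, -0.3141, 0.0069]
tool_rot: [179.9, -0.1, 16.4]
contact_force: [-1.4, 1.0, 6.8]
grip_width: 0.0115
grasp_force: 58.7
```

Emit:
{"api": "send_rows", "payload": {"series": [[0,0,0.02,0],[0,0,0.035,0],[0,0,0.035,0],[0,0,0.03,0],[0,0,0,0]]}}

```text
t: 18.15
tcp_pos: [0.4596, -0.3164, 0.1312]
tool_rot: [179.6, -0.4, 16.4]
contact_force: [0.5, -1.0, -1.2]
grip_width: 0.0113
grasp_force: 59.0
```

Emit:
{"api": "send_rows", "payload": {"series": [[0.0065,0.0341,0,-0.0179],[0.0065,0.0341,0,-0.0179],[0.0065,0.0341,0,-0.0179],[0.0065,0.0341,0,-0.0179],[0.0065,0.0341,0,-0.0179],[0.0065,0.0341,0,-0.0179],[0.0065,0.0341,0,-0.0179],[0.0065,0.0341,0,-0.0179],[0.0065,0.0341,0,-0.0179]]}}

```text
t: 18.9
tcp_pos: [0.5154, -0.0049, 0.1254]
tool_rot: [-180.0, -0.0, 7.1]
contact_force: [0.2, -0.4, 0.2]
grip_width: 0.0117
grasp_force: 59.0
```

Emit:
{"api": "send_rows", "payload": {"series": [[0.0065,0.0341,0,-0.0179],[0.0065,0.0341,0,-0.0179],[0.0065,0.0341,0,-0.0179],[0.0065,0.0341,0,-0.0179],[0.0065,0.0341,0,-0.0179],[0.0065,0.0341,0,-0.0179],[0.0065,0.0341,0,-0.0179],[0.0065,0.0341,0,-0.0179],[0,0,0,0],[0,0,0,0]]}}

```text
t: 19.73
tcp_pos: [0.5669, 0.2686, 0.1247]
tool_rot: [180.0, 0.0, -0.7]
contact_force: [-1.3, -1.5, -0.5]
grip_width: 0.0113
grasp_force: 59.0
```

```bash
python3 look.py v5
```

```text
[0.5672 0.2648 0.1252] [180.    0.   -1.1]
```

View pics/v5.png

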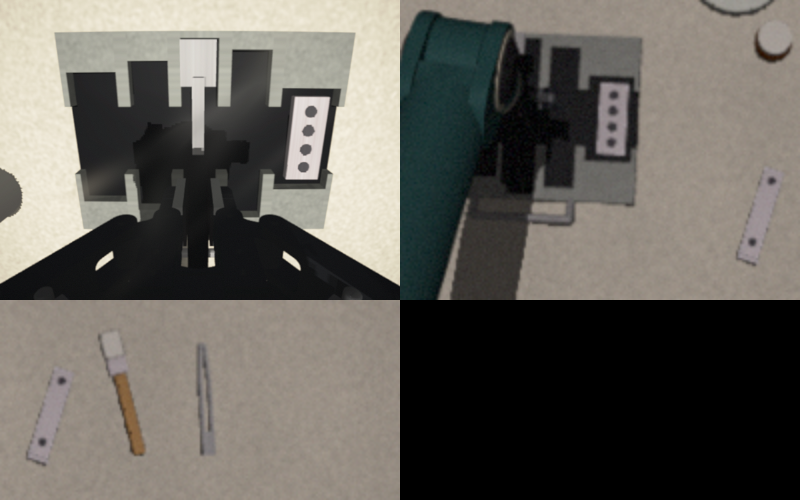

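The spatula is held straight and sits over its slot (wrist view at (199,65)). The remaining bench tools haven't moved.

Emit:
{"api": "send_rows", "payload": {"series": [[0.001,0.001,-0.025,0],[0,0,-0.03,0],[0,0,-0.03,0],[0,0,-0.017,0],[0,0,-0.008,0],[0,0,-0.002,0],[0,0,0,0],[0,0,0,0]]}}

```text
t: 20.5
tcp_pos: [0.5697, 0.2667, 0.0148]
tool_rot: [-180.0, -0.1, -1.1]
contact_force: [-0.4, 0.3, 0.1]
grip_width: 0.0113
grasp_force: 59.0
```

Emit:
{"api": "send_rows", "payload": {"series": [[0,0,0,0],[0,0,0,0],[0,0,0,0],[0,0,0,0],[0,0,0.015,0],[0,0,0.03,0],[0,0,0.035,0],[0,0,0.035,0],[0,0,0.035,0],[0,0,0.035,0]], "hand": 0.03}}

```text
t: 21.33
tcp_pos: [0.5683, 0.2663, 0.2011]
tool_rot: [-180.0, -0.0, -1.1]
contact_force: [-0.2, -0.1, -0.2]
grip_width: 0.0302
grasp_force: 0.0
```

Emit:
{"api": "send_rows", "payload": {"series": [[-0.0061,-0.033,0,0.006],[-0.0061,-0.033,0,0.006],[-0.0061,-0.033,0,0.006],[-0.0061,-0.033,0,0.006],[-0.0061,-0.033,0,0.006],[-0.0061,-0.033,0,0.006],[-0.0061,-0.033,0,0.006],[-0.0061,-0.033,0,0.006]]}}

```text
t: 22.0
tcp_pos: [0.5191, 0.0011, 0.1993]
tool_rot: [-179.9, -0.0, 1.7]
contact_force: [1.3, 0.0, 0.3]
grip_width: 0.03
grasp_force: 0.0
```

Emit:
{"api": "send_rows", "payload": {"series": [[-0.0061,-0.033,0,0.006],[-0.0061,-0.033,0,0.006],[-0.0061,-0.033,0,0.006],[-0.0061,-0.033,0,0.006],[-0.0061,-0.033,0,0.006],[-0.0061,-0.033,0,0.006],[-0.0061,-0.033,0,0.006],[0,0,0,0],[0,0,0,0],[0,0,0,0]]}}

```text
t: 22.83
tcp_pos: [0.4769, -0.228, 0.1988]
tool_rot: [-180.0, -0.0, 4.1]
contact_force: [0.0, 0.7, 0.3]
grip_width: 0.0297
grasp_force: 0.0
```

```bash
python3 look.py v6
```

```text
[ 0.4774 -0.2267  0.1984] [-180.    -0.     4.2]
```

View pics/v6.png

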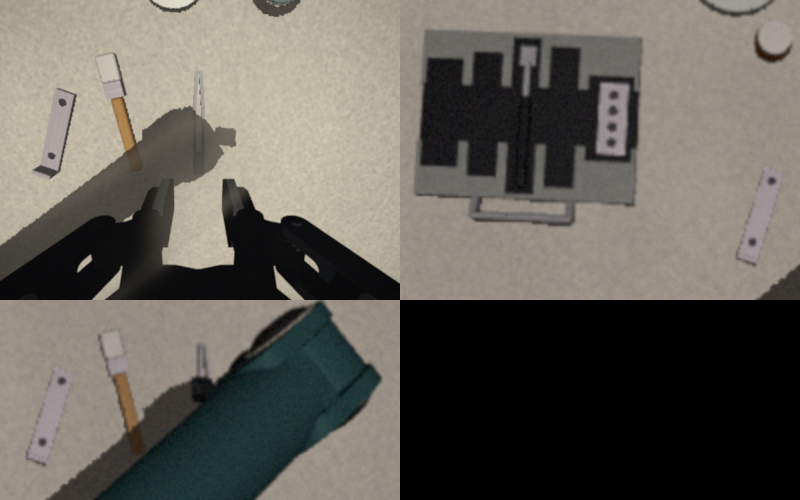

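The spatula lies in its slot. In the wrist view the tweezers run from (199,71) to (199,172), the brush from (106,54) to (137,169), and the bracket from (66,90) to (46,173) with its turned-up end at the bottom.

```bash
python3 -c "
from ends import *
go([('tweezers',[[199,172],[199,71]],.008),('brush',[[137.5,169],[106,54]],.012),('bracket',[[49,168],[66,90]],.01)])"
```

```text
tweezers [ 0.4785 -0.2298] 4.1 0.138
brush [ 0.4849 -0.1281] 14.8 0.156
bracket [ 0.4566 -0.037 ] -16.7 0.117
```

Emit:
{"api": "send_rows", "payload": {"series": [[0.0005,-0.001,-0.03,0],[0,0,-0.035,0],[0,0,-0.035,0],[0,0,-0.035,0],[0,0,-0.03,0],[0,0,-0.02,0],[0,0,-0.008,0],[0,0,0,0],[0,0,0,0]], "hand": 0.045}}

```text
t: 23.68
tcp_pos: [0.4781, -0.2288, 0.0059]
tool_rot: [180.0, -0.0, 4.2]
contact_force: [1.1, -0.8, -0.1]
grip_width: 0.0452
grasp_force: 0.0
```

Emit:
{"api": "send_rows", "payload": {"series": [[0,0,0,0],[0,0,0,0],[0,0,0,0],[0,0,0,0],[0,0,0,0],[0,0,0,0],[0,0,0,0]], "hand": 0.005}}

```text
t: 24.27
tcp_pos: [0.4786, -0.2292, 0.0069]
tool_rot: [180.0, -0.2, 4.1]
contact_force: [-1.2, 1.2, 7.1]
grip_width: 0.0129
grasp_force: 58.6
```

Emit:
{"api": "send_rows", "payload": {"series": [[0,0,0.02,0],[0,0,0.035,0],[0,0,0.035,0],[0,0,0.03,0],[0,0,0,0]]}}

```text
t: 24.68
tcp_pos: [0.4804, -0.2311, 0.1309]
tool_rot: [179.8, -0.5, 4.1]
contact_force: [0.5, -1.0, -1.1]
grip_width: 0.0128
grasp_force: 58.8
```

Emit:
{"api": "send_rows", "payload": {"series": [[0.0057,0.034,0,-0.0056],[0.0057,0.034,0,-0.0056],[0.0057,0.034,0,-0.0056],[0.0057,0.034,0,-0.0056],[0.0057,0.034,0,-0.0056],[0.0057,0.034,0,-0.0056],[0.0057,0.034,0,-0.0056],[0.0057,0.034,0,-0.0056]]}}

```text
t: 25.35
tcp_pos: [0.523, 0.0449, 0.1256]
tool_rot: [-180.0, -0.0, 1.5]
contact_force: [0.4, -1.0, -0.0]
grip_width: 0.0129
grasp_force: 58.8
```

Emit:
{"api": "send_rows", "payload": {"series": [[0.0057,0.034,0,-0.0056],[0.0057,0.034,0,-0.0056],[0.0057,0.034,0,-0.0056],[0.0057,0.034,0,-0.0056],[0.0057,0.034,0,-0.0056],[0.0057,0.034,0,-0.0056],[0.0057,0.034,0,-0.0056],[0.0057,0.034,0,-0.0056],[0,0,0,0],[0,0,0,0]]}}

```text
t: 26.18
tcp_pos: [0.5679, 0.3176, 0.1248]
tool_rot: [-180.0, 0.0, -0.7]
contact_force: [-0.0, -1.0, -0.5]
grip_width: 0.0134
grasp_force: 58.8
```

```bash
python3 look.py v7
```

```text
[0.5685 0.3138 0.1253] [180.    0.   -1.1]
```

View pics/v7.png

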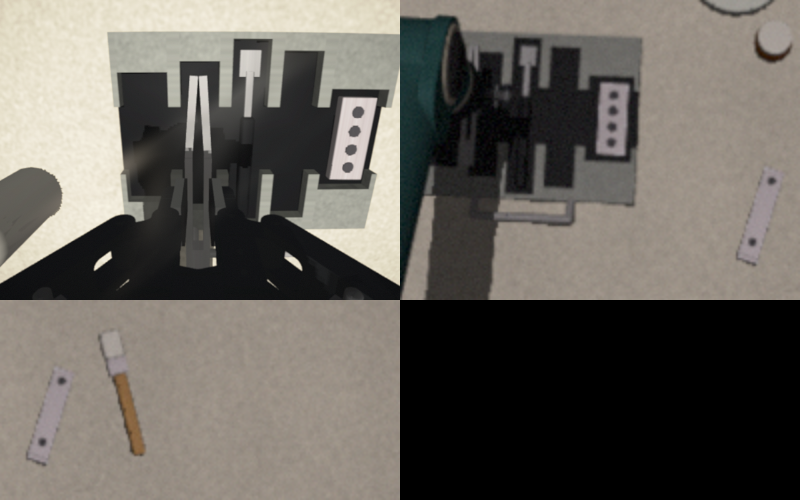

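The tweezers are held straight over their slot (wrist view (199,110)). I'll place them and go to the brush.

Emit:
{"api": "send_rows", "payload": {"series": [[0.001,0.001,-0.025,0],[0,0,-0.03,0],[0,0,-0.03,0],[0,0,-0.017,0],[0,0,-0.008,0],[0,0,-0.002,0],[0,0,0,0],[0,0,0,0]]}}

```text
t: 26.95
tcp_pos: [0.5709, 0.3158, 0.0149]
tool_rot: [-179.9, -0.1, -1.0]
contact_force: [0.4, -0.4, 0.5]
grip_width: 0.0129
grasp_force: 58.8
```

Emit:
{"api": "send_rows", "payload": {"series": [[0,0,0,0],[0,0,0,0],[0,0,0,0],[0,0,0,0],[0,0,0.015,0],[0,0,0.03,0],[0,0,0.035,0],[0,0,0.035,0],[0,0,0.035,0],[0,0,0.035,0]], "hand": 0.03}}

```text
t: 27.78
tcp_pos: [0.5696, 0.3154, 0.2012]
tool_rot: [-180.0, -0.0, -1.1]
contact_force: [0.2, 0.4, -0.1]
grip_width: 0.0302
grasp_force: 0.0
```

Emit:
{"api": "send_rows", "payload": {"series": [[-0.0061,-0.0316,0,0.0198],[-0.0061,-0.0316,0,0.0198],[-0.0061,-0.0316,0,0.0198],[-0.0061,-0.0316,0,0.0198],[-0.0061,-0.0316,0,0.0198],[-0.0061,-0.0316,0,0.0198],[-0.0061,-0.0316,0,0.0198]]}}

```text
t: 28.37
tcp_pos: [0.5264, 0.093, 0.1993]
tool_rot: [-179.9, -0.0, 7.0]
contact_force: [-0.6, -0.3, -0.5]
grip_width: 0.0303
grasp_force: 0.0
```

Emit:
{"api": "send_rows", "payload": {"series": [[-0.0061,-0.0316,0,0.0198],[-0.0061,-0.0316,0,0.0198],[-0.0061,-0.0316,0,0.0198],[-0.0061,-0.0316,0,0.0198],[-0.0061,-0.0316,0,0.0198],[-0.0061,-0.0316,0,0.0198],[-0.0061,-0.0316,0,0.0198],[0,0,0,0],[0,0,0,0],[0,0,0,0]]}}

```text
t: 29.2
tcp_pos: [0.4843, -0.1264, 0.1988]
tool_rot: [-180.0, -0.1, 14.8]
contact_force: [-0.2, 0.8, -0.2]
grip_width: 0.0301
grasp_force: 0.0
```

```bash
python3 look.py v8; cat > num.py <<'E'
from meas import *
s,c=np.load("w.npy",allow_pickle=True)
h=cv2.cvtColor(s["img"],cv2.COLOR_BGR2HSV)
m=((h[...,0]<20)&(h[...,1]>110)&(h[...,2]>60)).astype(np.uint8);m=cv2.morphologyEx(m,cv2.MORPH_OPEN,np.ones((3,3)))
n,l,st,_=cv2.connectedComponentsWithStats(m)
for i in range(1,n):
    if st[i,4]>400: p=np.argwhere(l==i)[:,::-1];r=axis(s,p,.014);print("orange",st[i],np.round(r[0],4),np.round(r[1:],3))
g=s["img"];lab=cv2.cvtColor(g,cv2.COLOR_BGR2LAB).astype(float)
for p,a in blobs(s,0,0,640,270,800,16): 
    r=axis(s,p,.01);print("blob",np.round(p.mean(0)),a,np.round(r[0],4),np.round(r[1:],3))
for p,a in blobs(c,328,275,515,350,60): r=axis(c,p,.01); print("top",np.round(p.mean(0)),a,np.round(r[0],4),np.round(r[1:],3))
E
python3 num.py
```

```text
[ 0.4846 -0.1253  0.1984] [-180.   -0.   15.]
blob [18. 66.] 5327 [0.5269 0.1287] [-14.111   0.136   0.053]
blob [437.  30.] 4223 [ 0.6338 -0.1828] [-7.4613e+01  6.7000e-02  4.5000e-02]
blob [600.  51.] 7256 [ 0.6549 -0.3046] [26.3    0.076  0.068]
blob [314. 126.] 1591 [ 0.5418 -0.1089] [17.887  0.039  0.028]
blob [272. 226.] 14686 [ 0.4674 -0.0815] [-75.091   0.194   0.112]
top [388. 312.] 6210 [ 0.4449 -0.1489] [-88.711   0.314   0.185]
```

The brush head blob at wrist (314,126) matches the earlier position, so the brush hasn't moved. I'll grasp it.

Emit:
{"api": "send_rows", "payload": {"series": [[0,-0.0005,-0.03,0],[0,0,-0.035,0],[0,0,-0.035,0],[0,0,-0.035,0],[0,0,-0.03,0],[0,0,-0.02,0],[0,0,-0.008,0],[0,0,0,0],[0,0,0,0]], "hand": 0.048}}

```text
t: 30.05
tcp_pos: [0.4848, -0.1268, 0.0058]
tool_rot: [180.0, -0.0, 14.9]
contact_force: [-0.3, 0.4, -0.6]
grip_width: 0.048
grasp_force: 0.0
```

Emit:
{"api": "send_rows", "payload": {"series": [[0,0,0,0],[0,0,0,0],[0,0,0,0],[0,0,0,0],[0,0,0,0],[0,0,0,0],[0,0,0,0]], "hand": 0.005}}

```text
t: 30.63
tcp_pos: [0.4853, -0.1268, 0.0067]
tool_rot: [-180.0, -0.1, 14.9]
contact_force: [-0.8, 0.6, 7.6]
grip_width: 0.0138
grasp_force: 58.7
```

Emit:
{"api": "send_rows", "payload": {"series": [[0,0,0.02,0],[0,0,0.035,0],[0,0,0.035,0],[0,0,0.03,0],[0,0,0,0]]}}

```text
t: 31.05
tcp_pos: [0.4874, -0.1282, 0.1305]
tool_rot: [179.9, -0.5, 14.8]
contact_force: [1.0, -0.9, 0.1]
grip_width: 0.0138
grasp_force: 59.2
```

Emit:
{"api": "send_rows", "payload": {"series": [[0.0077,0.0312,0,-0.0252],[0.0077,0.0312,0,-0.0252],[0.0077,0.0312,0,-0.0252],[0.0077,0.0312,0,-0.0252],[0.0077,0.0312,0,-0.0252],[0.0077,0.0312,0,-0.0252]]}}

```text
t: 31.55
tcp_pos: [0.5304, 0.0621, 0.1255]
tool_rot: [-180.0, -0.0, 6.1]
contact_force: [0.3, -0.4, -0.6]
grip_width: 0.014
grasp_force: 59.2
```

Emit:
{"api": "send_rows", "payload": {"series": [[0.0077,0.0312,0,-0.0252],[0.0077,0.0312,0,-0.0252],[0.0077,0.0312,0,-0.0252],[0.0077,0.0312,0,-0.0252],[0.0077,0.0312,0,-0.0252],[0,0,0,0],[0,0,0,0],[0,0,0,0]]}}

```text
t: 32.22
tcp_pos: [0.5686, 0.2156, 0.1252]
tool_rot: [180.0, 0.0, -1.0]
contact_force: [0.2, 0.2, -0.0]
grip_width: 0.0136
grasp_force: 59.2
```

```bash
python3 look.py v9; python3 - <<'E'
from meas import *
s,c=np.load("w.npy",allow_pickle=True)
h=cv2.cvtColor(s["img"],cv2.COLOR_BGR2HSV)
for nm,m in (("white",(h[...,2]>200)&(h[...,1]<40)),("wood",(h[...,0]<22)&(h[...,1]>100)&(h[...,2]>35))):
    m=cv2.morphologyEx(m.astype(np.uint8),cv2.MORPH_OPEN,np.ones((3,3)));n,l,st,ce=cv2.connectedComponentsWithStats(m)
    for i in range(1,n):
        if st[i,4]>400: print(nm,st[i],ce[i].round(1))
E
```

```text
[0.5688 0.2146 0.1255] [180.    0.   -1.1]
white [    0     0   640   429 94386] [461.8 149.3]
white [    0    76   138   376 16724] [ 31.4 311. ]
white [222  85  18  89 963] [231.8 120.9]
white [ 280   98   74   99 7034] [316.3 146.3]
white [ 380  158   62  131 4977] [411.8 217.5]
white [ 282  201   69   49 2889] [317.8 222. ]
white [ 599  345   41   92 1681] [626.4 395.8]
wood [ 297  290   40  141 5038] [316.5 360.9]
```

The brush is straight and centred in the grip (columns 316–318 along its whole length). I'll place it and go to the bracket.

Emit:
{"api": "send_rows", "payload": {"series": [[0.0005,0.001,-0.025,0],[0,0,-0.03,0],[0,0,-0.03,0],[0,0,-0.017,0],[0,0,-0.008,0],[0,0,-0.002,0],[0,0,0,0],[0,0,0,0]]}}

```text
t: 32.98
tcp_pos: [0.5706, 0.217, 0.0147]
tool_rot: [-180.0, -0.1, -1.0]
contact_force: [-0.8, 0.6, -0.7]
grip_width: 0.0139
grasp_force: 59.2
```

Emit:
{"api": "send_rows", "payload": {"series": [[0,0,0,0],[0,0,0,0],[0,0,0,0],[0,0,0,0],[0,0,0.015,0],[0,0,0.03,0],[0,0,0.035,0],[0,0,0.035,0],[0,0,0.035,0],[0,0,0.035,0]], "hand": 0.031}}

```text
t: 33.82
tcp_pos: [0.5693, 0.2166, 0.2011]
tool_rot: [-180.0, -0.0, -1.1]
contact_force: [1.0, 0.8, 0.3]
grip_width: 0.0311
grasp_force: 0.0
```

Emit:
{"api": "send_rows", "payload": {"series": [[-0.0142,-0.0313,0,-0.0345],[-0.0142,-0.0313,0,-0.0345],[-0.0142,-0.0313,0,-0.0345],[-0.0142,-0.0313,0,-0.0345],[-0.0142,-0.0313,0,-0.0345],[-0.0142,-0.0313,0,-0.0345],[-0.0142,-0.0313,0,-0.0345],[-0.0142,-0.0313,0,-0.0345],[0,0,0,0],[0,0,0,0]]}}

```text
t: 34.65
tcp_pos: [0.4552, -0.0347, 0.1991]
tool_rot: [-179.9, -0.0, -17.1]
contact_force: [0.3, 0.9, -0.1]
grip_width: 0.0312
grasp_force: 0.0
```

```bash
python3 look.py v10
```

```text
[ 0.4563 -0.0327  0.1988] [-179.9   -0.   -16.8]
```

View pics/v10.png

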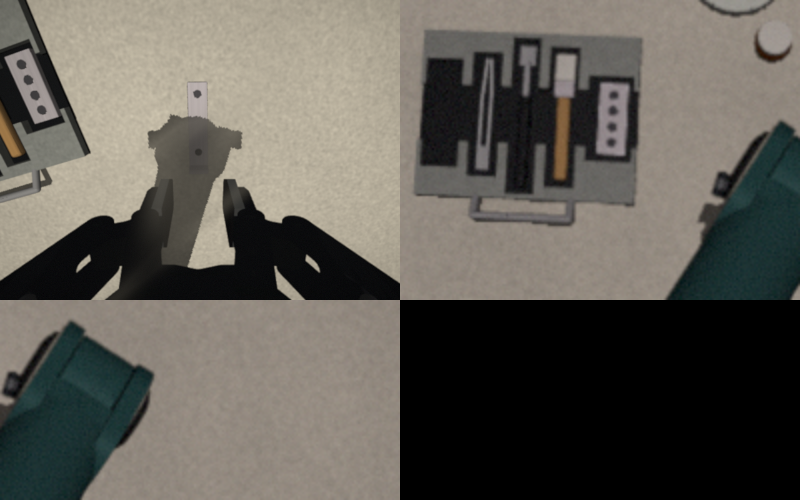

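Tweezers, spatula, brush and plate are all well in their slots. The bracket's plain end is at wrist (197,82) and its holes are at (197,94) and (198,152), so it is aligned with the gripper.

```bash
python3 - <<'E'
from ends import *
go([('holes',[[198,152],[197,94]],.008)])
s=np.load("w.npy",allow_pickle=True)[0]
t=plane(s,np.array([197.5,81.5])*1.6,.008)[0][:2];a=np.radians(-17);print(t,t-.06*np.array([np.cos(a),np.sin(a)]))
E
```

```text
holes [ 0.4573 -0.035 ] -16.2 0.08
[ 0.51052375 -0.05141968] [ 0.45314547 -0.03387738]
```

Emit:
{"api": "send_rows", "payload": {"series": [[-0.002,-0.0005,-0.03,0],[0,0,-0.035,0],[0,0,-0.035,0],[0,0,-0.035,0],[0,0,-0.03,0],[0,0,-0.02,0],[0,0,-0.009,0],[0,0,0,0],[0,0,0,0]], "hand": 0.055}}

```text
t: 35.5
tcp_pos: [0.4545, -0.0336, 0.0046]
tool_rot: [180.0, -0.0, -16.8]
contact_force: [0.2, -0.9, 0.5]
grip_width: 0.0547
grasp_force: 0.0
```

Emit:
{"api": "send_rows", "payload": {"series": [[0,0,0,0],[0,0,0,0],[0,0,0,0],[0,0,0,0],[0,0,0,0],[0,0,0,0],[0,0,0,0]], "hand": 0.01}}

```text
t: 36.08
tcp_pos: [0.4549, -0.0334, 0.0057]
tool_rot: [-179.9, -0.1, -16.8]
contact_force: [-1.5, 0.5, 9.1]
grip_width: 0.0228
grasp_force: 58.4
```

Emit:
{"api": "send_rows", "payload": {"series": [[0,0,0.02,0],[0,0,0.035,0],[0,0,0.035,0],[0,0,0.03,0],[0,0,0,0]]}}

```text
t: 36.5
tcp_pos: [0.4569, -0.0339, 0.1289]
tool_rot: [-179.8, -0.4, -16.8]
contact_force: [0.8, -1.5, -1.5]
grip_width: 0.0226
grasp_force: 59.0
```

Emit:
{"api": "send_rows", "payload": {"series": [[0.009,0.0312,0,0.0211],[0.009,0.0312,0,0.0211],[0.009,0.0312,0,0.0211],[0.009,0.0312,0,0.0211],[0.009,0.0312,0,0.0211],[0.009,0.0312,0,0.0211]]}}

```text
t: 37.0
tcp_pos: [0.5077, 0.1556, 0.1245]
tool_rot: [-179.9, 0.0, -9.5]
contact_force: [0.2, -0.1, -0.2]
grip_width: 0.0224
grasp_force: 59.0
```

Emit:
{"api": "send_rows", "payload": {"series": [[0.009,0.0312,0,0.0211],[0.009,0.0312,0,0.0211],[0.009,0.0312,0,0.0211],[0.009,0.0312,0,0.0211],[0.009,0.0312,0,0.0211],[0.009,0.0312,0,0.0211],[0.009,0.0312,0,0.0211],[0,0,0,0],[0,0,0,0],[0,0,0,0]]}}

```text
t: 37.83
tcp_pos: [0.5704, 0.3712, 0.1241]
tool_rot: [179.9, 0.0, -1.1]
contact_force: [-0.9, 0.2, -0.6]
grip_width: 0.0224
grasp_force: 59.1
```

```bash
python3 look.py v11; python3 - <<'E'
from meas import *
s,c=np.load("w.npy",allow_pickle=True)
g=cv2.cvtColor(s["img"],cv2.COLOR_BGR2GRAY)
for r in range(150,400,20): print(r,g[r,230:410:6].tolist())
E
```

```text
[0.5708 0.3703 0.1244] [180.    0.   -1.2]
150 [234, 227, 230, 235, 231, 233, 197, 183, 57, 55, 38, 38, 39, 36, 35, 29, 26, 53, 53, 56, 58, 177, 181, 180, 164, 83, 83, 84, 190, 81]
170 [235, 233, 237, 230, 229, 225, 224, 183, 115, 231, 226, 226, 227, 227, 228, 225, 229, 227, 226, 223, 210, 173, 175, 174, 139, 82, 79, 114, 188, 71]
190 [230, 231, 224, 224, 230, 231, 228, 64, 94, 229, 224, 224, 225, 121, 123, 123, 166, 221, 221, 219, 202, 91, 89, 85, 83, 79, 75, 158, 93, 55]
210 [98, 100, 97, 106, 115, 116, 119, 99, 101, 223, 220, 220, 220, 122, 122, 117, 111, 224, 224, 220, 197, 86, 85, 81, 76, 70, 64, 192, 63, 59]
230 [116, 120, 124, 129, 124, 124, 125, 100, 91, 221, 218, 217, 221, 224, 223, 222, 225, 223, 220, 214, 180, 76, 71, 65, 56, 48, 58, 138, 27, 66]
250 [130, 129, 125, 121, 119, 116, 114, 112, 79, 108, 106, 103, 102, 103, 102, 103, 107, 105, 105, 102, 95, 64, 57, 49, 40, 33, 69, 80, 20, 97]
270 [109, 109, 112, 109, 111, 112, 110, 109, 71, 102, 102, 99, 100, 100, 100, 100, 101, 100, 99, 95, 85, 44, 37, 44, 43, 39, 124, 180, 40, 175]
290 [104, 103, 107, 111, 111, 112, 107, 90, 87, 62, 97, 94, 95, 96, 95, 94, 94, 93, 93, 92, 33, 74, 74, 70, 41, 42, 179, 190, 186, 182]
310 [239, 232, 111, 70, 75, 73, 91, 87, 63, 57, 94, 91, 92, 93, 91, 91, 92, 91, 91, 91, 29, 57, 74, 75, 43, 43, 41, 192, 189, 188]
330 [235, 235, 66, 72, 75, 90, 88, 83, 57, 54, 92, 90, 90, 91, 90, 89, 91, 88, 90, 86, 40, 39, 75, 73, 73, 26, 21, 21, 71, 73]
350 [50, 57, 62, 66, 67, 61, 58, 56, 52, 47, 90, 88, 89, 89, 90, 87, 90, 86, 89, 90, 26, 25, 23, 21, 20, 20, 22, 21, 20, 20]
370 [46, 51, 54, 55, 55, 52, 50, 46, 43, 73, 87, 85, 87, 86, 87, 87, 89, 88, 90, 91, 42, 22, 18, 20, 20, 18, 20, 19, 19, 20]
390 [38, 41, 42, 42, 43, 41, 40, 39, 40, 90, 83, 86, 85, 39, 37, 38, 37, 88, 90, 90, 95, 21, 21, 18, 22, 18, 19, 20, 19, 22]
```

The bracket is held straight (columns 284–350, centre 317). I'll place it.

Emit:
{"api": "send_rows", "payload": {"series": [[0,0.0005,-0.025,0],[0,0,-0.03,0],[0,0,-0.03,0],[0,0,-0.017,0],[0,0,-0.008,0],[0,0,-0.002,0],[0,0,0,0],[0,0,0,0]]}}

```text
t: 38.6
tcp_pos: [0.572, 0.3725, 0.0139]
tool_rot: [-179.9, -0.1, -1.1]
contact_force: [-0.3, 0.6, -0.1]
grip_width: 0.0224
grasp_force: 59.1
```

Emit:
{"api": "send_rows", "payload": {"series": [[0,0,0,0],[0,0,0,0],[0,0,0,0],[0,0,0,0],[0,0,0.015,0],[0,0,0.03,0],[0,0,0.035,0],[0,0,0.035,0],[0,0,0.035,0],[0,0,0.035,0]], "hand": 0.042}}

```text
t: 39.43
tcp_pos: [0.5709, 0.3719, 0.2003]
tool_rot: [-180.0, -0.0, -1.2]
contact_force: [0.4, 0.5, 0.4]
grip_width: 0.0421
grasp_force: 0.0
```

```bash
python3 - <<'E'
from meas import *
c=camera("top");np.save("t.npy",np.array([c],dtype=object),allow_pickle=True)
# lamp knob and links
g=cv2.cvtColor(c["img"],cv2.COLOR_BGR2GRAY)
hc=cv2.HoughCircles(cv2.GaussianBlur(g[115:200,430:515],(0,0),1),cv2.HOUGH_GRADIENT,1,50,param1=80,param2=12,minRadius=20,maxRadius=32)
for q in hc[0][:2]: print(q,"head",plane(c,[q[0]+430,q[1]+115],.224))
m=np.zeros_like(g);m[130:180,450:500]=(g[130:180,450:500]<60)
p=np.argwhere(m)[:,::-1];print(len(p),p.min(0),p.max(0),"elbow",plane(c,[402,98],.225))
E
```

```text
[46.5 36.5 28. ] head [[ 0.80190689 -0.31415307  0.224     ]]
331 [450 142] [489 179] elbow [[ 0.92206958 -0.14418081  0.225     ]]
```

Emit:
{"api": "send_rows", "payload": {"series": [[0,0,0.03,0],[0,0,0.03,0],[0,0,0.03,0],[0,0,0.03,0],[0,0,0.03,0]], "hand": 0.08}}

```text
t: 39.9
tcp_pos: [0.5707, 0.3717, 0.3499]
tool_rot: [-180.0, -0.0, -1.2]
contact_force: [-0.0, 0.2, 0.3]
grip_width: 0.0801
grasp_force: 0.0
```

Emit:
{"api": "send_rows", "payload": {"series": [[0.0105,-0.0324,0,0.123],[0.0105,-0.0324,0,0.123],[0.0105,-0.0324,0,0.123],[0.0105,-0.0324,0,0.123],[0.0105,-0.0324,0,0.123],[0.0105,-0.0324,0,0.123],[0.0105,-0.0324,0,0.123]]}}

```text
t: 40.48
tcp_pos: [0.6445, 0.1434, 0.3484]
tool_rot: [180.0, -0.1, 48.5]
contact_force: [1.1, 0.2, -0.0]
grip_width: 0.08
grasp_force: 0.0
```

Emit:
{"api": "send_rows", "payload": {"series": [[0.0105,-0.0324,0,0.123],[0.0105,-0.0324,0,0.123],[0.0105,-0.0324,0,0.123],[0.0105,-0.0324,0,0.123],[0.0105,-0.0324,0,0.123],[0.0105,-0.0324,0,0.123],[0.0105,-0.0324,0,0.123]]}}

```text
t: 41.07
tcp_pos: [0.7178, -0.0834, 0.3484]
tool_rot: [180.0, 0.0, 97.8]
contact_force: [1.4, 0.7, 0.7]
grip_width: 0.08
grasp_force: 0.0
```

Emit:
{"api": "send_rows", "payload": {"series": [[0.0105,-0.0324,0,0.123],[0.0105,-0.0324,0,0.123],[0.0105,-0.0324,0,0.123],[0.0105,-0.0324,0,0.123],[0.0105,-0.0324,0,0.123],[0.0105,-0.0324,0,0.123],[0.0105,-0.0324,0,0.123],[0,0,0,0],[0,0,0,0],[0,0,0,0]]}}

```text
t: 41.9
tcp_pos: [0.7911, -0.3082, 0.3476]
tool_rot: [-180.0, -0.0, 146.8]
contact_force: [1.2, 1.2, 0.0]
grip_width: 0.0796
grasp_force: 0.0
```

```bash
python3 - <<'E'
from meas import *
s=camera("wrist");c=camera("top");
out=np.zeros((480,800,3),np.uint8);out[:300,:400]=cv2.resize(s["img"],(400,300));out[:,400:]=cv2.resize(c["img"][200:320,165:265+0],(400,480))
cv2.imwrite("pics/v12.png",out);np.save("w.npy",np.array([s,c],dtype=object),allow_pickle=True)
o=monitor.get_obs();print(o["tcp_pos"].round(4),o["tool_rot"].round(1))
E
```

```text
[ 0.7918 -0.3062  0.3484] [179.9   0.  147. ]
```

View pics/v12.png

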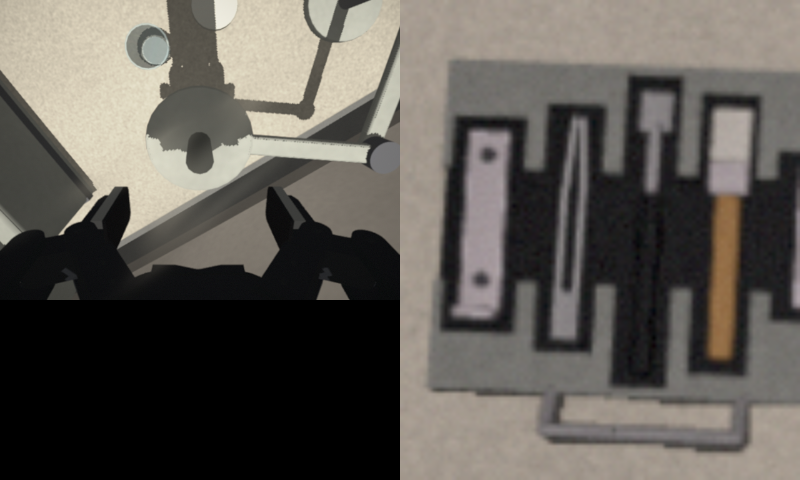

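All five tools lie flat in their own compartments with their handles towards the bar. The knob (wrist (199,155)) is centred between the open fingers. Next I'll grip it and swing the lamp back.

Emit:
{"api": "send_rows", "payload": {"series": [[0,0,-0.025,0],[0,0,-0.03,0],[0,0,-0.03,0],[0,0,-0.02,0],[0,0,0,0],[0,0,0,0]]}}

```text
t: 42.5
tcp_pos: [0.7916, -0.3058, 0.2422]
tool_rot: [180.0, -0.1, 147.0]
contact_force: [-0.7, -0.4, 1.0]
grip_width: 0.08
grasp_force: 0.0
```

Emit:
{"api": "send_rows", "payload": {"series": [[0,0,0,0],[0,0,0,0],[0,0,0,0],[0,0,0,0],[0,0,0,0],[0,0,0,0],[0,0,0,0],[0,0,0,0]], "hand": 0.015}}

```text
t: 43.17
tcp_pos: [0.7919, -0.3081, 0.2439]
tool_rot: [180.0, 0.1, 146.9]
contact_force: [-0.6, 1.5, 5.6]
grip_width: 0.024
grasp_force: 58.7
```

```bash
python3 - <<'E'
import numpy as np
from bench import monitor
o=monitor.get_obs();p=o["tcp_pos"][:2];print(o["tcp_pos"],o["tool_rot"])
c=np.array([.768,.0025]);t=np.array([.568,.2615])
a0=np.arctan2(*(p-c)[::-1])%(2*np.pi);a1=np.arctan2(*(t-c)[::-1]);N=50
a=np.linspace(a0,a1,N+1);r=np.linspace(np.hypot(*(p-c)),np.hypot(*(t-c)),N+1)
d=np.diff(np.round(c+r[:,None]*np.c_[np.cos(a),np.sin(a)],3),axis=0)
for i in range(0,N,10): print([[float(x.round(3)),float(y.round(3)),0,-.05] for x,y in d[i:i+10]])
E
```

```text
[ 0.79185751 -0.30807422  0.24389073] [1.79952925e+02 1.12134435e-01 1.46894992e+02]
[[-0.016, -0.001, 0, -0.05], [-0.016, -0.001, 0, -0.05], [-0.016, 0.001, 0, -0.05], [-0.016, 0.001, 0, -0.05], [-0.016, 0.002, 0, -0.05], [-0.016, 0.003, 0, -0.05], [-0.015, 0.004, 0, -0.05], [-0.016, 0.005, 0, -0.05], [-0.015, 0.005, 0, -0.05], [-0.015, 0.006, 0, -0.05]]
[[-0.014, 0.007, 0, -0.05], [-0.015, 0.008, 0, -0.05], [-0.013, 0.008, 0, -0.05], [-0.014, 0.009, 0, -0.05], [-0.013, 0.01, 0, -0.05], [-0.012, 0.01, 0, -0.05], [-0.012, 0.011, 0, -0.05], [-0.011, 0.012, 0, -0.05], [-0.011, 0.012, 0, -0.05], [-0.01, 0.013, 0, -0.05]]
[[-0.009, 0.013, 0, -0.05], [-0.009, 0.014, 0, -0.05], [-0.008, 0.014, 0, -0.05], [-0.008, 0.015, 0, -0.05], [-0.006, 0.015, 0, -0.05], [-0.006, 0.015, 0, -0.05], [-0.005, 0.016, 0, -0.05], [-0.004, 0.016, 0, -0.05], [-0.003, 0.016, 0, -0.05], [-0.003, 0.016, 0, -0.05]]
[[-0.002, 0.016, 0, -0.05], [-0.001, 0.017, 0, -0.05], [0.0, 0.016, 0, -0.05], [0.001, 0.017, 0, -0.05], [0.002, 0.016, 0, -0.05], [0.002, 0.016, 0, -0.05], [0.004, 0.017, 0, -0.05], [0.004, 0.016, 0, -0.05], [0.005, 0.015, 0, -0.05], [0.006, 0.016, 0, -0.05]]
[[0.006, 0.015, 0, -0.05], [0.008, 0.015, 0, -0.05], [0.008, 0.015, 0, -0.05], [0.009, 0.014, 0, -0.05], [0.009, 0.013, 0, -0.05], [0.01, 0.014, 0, -0.05], [0.011, 0.012, 0, -0.05], [0.012, 0.012, 0, -0.05], [0.012, 0.012, 0, -0.05], [0.013, 0.011, 0, -0.05]]
```

Emit:
{"api": "send_rows", "payload": {"series": [[-0.016,-0.001,0,-0.05],[-0.016,-0.001,0,-0.05],[-0.016,0.001,0,-0.05],[-0.016,0.001,0,-0.05],[-0.016,0.002,0,-0.05],[-0.016,0.003,0,-0.05],[-0.015,0.004,0,-0.05],[-0.016,0.005,0,-0.05],[-0.015,0.005,0,-0.05],[-0.015,0.006,0,-0.05]]}}

```text
t: 44.0
tcp_pos: [0.6359, -0.2811, 0.2437]
tool_rot: [179.7, 0.1, 118.2]
contact_force: [3.6, 4.7, 6.7]
grip_width: 0.0237
grasp_force: 59.1
```

Emit:
{"api": "send_rows", "payload": {"series": [[-0.014,0.007,0,-0.05],[-0.015,0.008,0,-0.05],[-0.013,0.008,0,-0.05],[-0.014,0.009,0,-0.05],[-0.013,0.01,0,-0.05],[-0.012,0.01,0,-0.05],[-0.012,0.011,0,-0.05],[-0.011,0.012,0,-0.05],[-0.011,0.012,0,-0.05],[-0.01,0.013,0,-0.05]]}}

```text
t: 44.83
tcp_pos: [0.5115, -0.1815, 0.2437]
tool_rot: [179.7, -0.0, 89.6]
contact_force: [6.3, 3.1, 5.8]
grip_width: 0.0234
grasp_force: 59.1
```

Emit:
{"api": "send_rows", "payload": {"series": [[-0.009,0.013,0,-0.05],[-0.009,0.014,0,-0.05],[-0.008,0.014,0,-0.05],[-0.008,0.015,0,-0.05],[-0.006,0.015,0,-0.05],[-0.006,0.015,0,-0.05],[-0.005,0.016,0,-0.05],[-0.004,0.016,0,-0.05],[-0.003,0.016,0,-0.05],[-0.003,0.016,0,-0.05]]}}

```text
t: 45.67
tcp_pos: [0.4511, -0.0319, 0.2437]
tool_rot: [179.6, -0.2, 61.0]
contact_force: [8.2, 0.3, 2.2]
grip_width: 0.0239
grasp_force: 58.9
```

Emit:
{"api": "send_rows", "payload": {"series": [[-0.002,0.016,0,-0.05],[-0.001,0.017,0,-0.05],[0,0.016,0,-0.05],[0.001,0.017,0,-0.05],[0.002,0.016,0,-0.05],[0.002,0.016,0,-0.05],[0.004,0.017,0,-0.05],[0.004,0.016,0,-0.05],[0.005,0.015,0,-0.05],[0.006,0.016,0,-0.05]]}}

```text
t: 46.5
tcp_pos: [0.4723, 0.1291, 0.2437]
tool_rot: [179.8, -0.3, 32.3]
contact_force: [6.9, -3.3, 3.8]
grip_width: 0.0238
grasp_force: 58.9
```

Emit:
{"api": "send_rows", "payload": {"series": [[0.006,0.015,0,-0.05],[0.008,0.015,0,-0.05],[0.008,0.015,0,-0.05],[0.009,0.014,0,-0.05],[0.009,0.013,0,-0.05],[0.01,0.014,0,-0.05],[0.011,0.012,0,-0.05],[0.012,0.012,0,-0.05],[0.012,0.012,0,-0.05],[0.013,0.011,0,-0.05]]}}

```text
t: 47.33
tcp_pos: [0.5705, 0.2602, 0.2437]
tool_rot: [179.8, -0.3, 3.5]
contact_force: [5.6, -5.7, 5.6]
grip_width: 0.0236
grasp_force: 59.0
```

Emit:
{"api": "send_rows", "payload": {"series": [[0,0,0,0],[0,0,0,0],[0,0,0,0],[0,0,0,0]]}}

```text
t: 47.67
tcp_pos: [0.5701, 0.2615, 0.2438]
tool_rot: [180.0, -0.4, 3.7]
contact_force: [5.2, -0.3, 4.5]
grip_width: 0.0241
grasp_force: 58.9
```

Emit:
{"api": "send_rows", "payload": {"series": [[0,0,0,0],[0,0,0,0],[0,0,0,0],[0,0,0,0],[0,0,0,0],[0,0,0.02,0],[0,0,0.03,0],[0,0,0.03,0],[0,0,0.02,0],[0,0,0.01,0]], "hand": 0.08}}

```text
t: 48.5
tcp_pos: [0.5684, 0.262, 0.3553]
tool_rot: [-179.9, -0.2, 3.6]
contact_force: [0.4, 0.2, 0.3]
grip_width: 0.08
grasp_force: 0.0
```

Emit:
{"api": "send_rows", "payload": {"series": [[-0.01,-0.04,0,0],[-0.01,-0.04,0,0],[-0.01,-0.04,0,0],[-0.01,-0.04,0,0],[-0.01,-0.04,0,0],[-0.01,-0.04,0,0],[-0.01,-0.04,0,0],[-0.01,-0.04,0,0],[-0.01,-0.04,0,0],[0,-0.04,0,0]]}}

```text
t: 49.33
tcp_pos: [0.475, -0.1396, 0.3518]
tool_rot: [-179.8, 0.0, 3.6]
contact_force: [0.9, -1.0, 0.1]
grip_width: 0.0797
grasp_force: 0.0
```

Emit:
{"api": "send_rows", "payload": {"series": [[0,-0.04,0,0],[0,-0.04,0,0],[0,0,0,0],[0,0,0,0],[0,0,0,0]]}}

```text
t: 49.75
tcp_pos: [0.477, -0.2176, 0.3515]
tool_rot: [-180.0, 0.1, 3.6]
contact_force: [-0.9, 1.0, 0.5]
grip_width: 0.0797
grasp_force: 0.0
```

```bash
python3 - <<'E'
from meas import *
c=camera("top");t0=cv2.imread("pics/top1.png");s=camera("side")
g=cv2.cvtColor(c["img"],cv2.COLOR_BGR2GRAY)
x0,y0=180,205
hc=cv2.HoughCircles(cv2.GaussianBlur(g[y0:310,x0:290],(0,0),1),cv2.HOUGH_GRADIENT,1,50,param1=80,param2=12,minRadius=22,maxRadius=34)
for q in hc[0][:2]: print(q,"head",plane(c,[q[0]+x0,q[1]+y0],.224))
# bystander check: diff images around jar, dish, beaker, bottle vs start
for n,(x,y) in dict(jar=(352,219),dish=(407,229),beaker=(456,230),bottle=(121,276)).items():
    a=t0[y-18:y+18,x-18:x+18];b=c["img"][y-18:y+18,x-18:x+18]
    print(n,cv2.phaseCorrelate(np.float32(cv2.cvtColor(a,6)),np.float32(cv2.cvtColor(b,6)))[0])
for p,a in blobs(c,170,210,290,310,40): pass
h=cv2.cvtColor(c["img"],cv2.COLOR_BGR2HSV)[215:300,170:290]
w=np.argwhere((h[...,0]<22)&(h[...,1]>100))[:,::-1]+[170,215];print("brush wood px",len(w),w.min(0),w.max(0))
print("knob-ish",monitor.get_obs()["tcp_pos"])
E
```

```text
[35.5 41.5 27.8] head [[0.56981393 0.26183025 0.224     ]]
[92.5 65.5 30.1] head [[0.52093607 0.13557217 0.224     ]]
jar (0.04961661923457683, 0.016503827922576875)
dish (-0.04521049265466104, -0.058107785392554234)
beaker (0.009387115298469695, -0.025675630294564655)
bottle (-0.017290689469216858, 0.00989553621476702)
brush wood px 298 [195 243] [282 293]
knob-ish [ 0.47770592 -0.21616175  0.35177498]
```

```bash
python3 - <<'E'
from meas import *
a=np.load("w.npy",allow_pickle=True)[1]["img"];c=camera("top")["img"]
A,B=[cv2.Canny(i[205:315,165:300],60,140) for i in (a,c)]
for n,(x0,y0,x1,y1) in dict(bracket=(176,228,193,285),twz_low=(199,272,215,296),spat_low=(215,276,232,302),brush_low=(236,270,252,298),plate=(258,240,284,280),twz_top=(199,228,212,240),spat_top=(220,217,238,225),brush_top=(238,220,255,232)).items():
    p,q=a[y0:y1,x0:x1],c[y0:y1,x0:x1];g,h=[np.float32(cv2.cvtColor(i,6)) for i in(p,q)]
    print(n,np.round(np.corrcoef(g.ravel(),h.ravel())[0,1],2),np.round(cv2.phaseCorrelate(g,h),2) if 0 else "")
E
```

```text
bracket 0.93 
twz_low 0.75 
spat_low 0.91 
brush_low 0.83 
plate 0.57 
twz_top -0.13 
spat_top 0.66 
brush_top 1.0
```

```bash
python3 - <<'E'
from meas import *
a=np.load("w.npy",allow_pickle=True)[1]["img"];c=camera("top")["img"]
for r in (240,264,268,272,276,280):
    print(r,a[r,254:288:2,1].tolist(),"|",c[r,254:288:2,1].tolist())
E
```

```text
240 [85, 119, 109, 39, 33, 35, 37, 41, 45, 34, 32, 30, 33, 30, 95, 94, 160] | [82, 110, 99, 32, 22, 21, 30, 37, 37, 32, 28, 24, 26, 20, 86, 90, 145]
264 [32, 25, 27, 31, 37, 129, 154, 127, 64, 68, 155, 156, 90, 22, 34, 127, 155] | [10, 15, 8, 6, 2, 42, 54, 44, 23, 27, 50, 51, 33, 15, 1, 43, 55]
268 [32, 29, 28, 28, 40, 133, 152, 152, 138, 154, 150, 155, 69, 31, 29, 125, 155] | [0, 11, 6, 16, 6, 44, 56, 50, 44, 52, 58, 59, 26, 10, 5, 43, 59]
272 [58, 43, 31, 30, 49, 157, 150, 121, 59, 116, 158, 154, 47, 25, 29, 138, 155] | [50, 42, 26, 23, 39, 145, 140, 111, 57, 108, 146, 142, 43, 22, 35, 127, 145]
276 [111, 114, 33, 32, 39, 128, 131, 141, 145, 155, 160, 163, 48, 74, 103, 153, 153] | [105, 100, 24, 16, 39, 115, 119, 129, 133, 145, 154, 151, 36, 69, 97, 142, 140]
280 [111, 106, 81, 79, 73, 66, 68, 68, 56, 53, 59, 41, 45, 90, 96, 156, 162] | [99, 97, 74, 76, 68, 65, 63, 62, 56, 56, 50, 44, 41, 82, 88, 142, 145]
```

The plate is unmoved and is only under the lamp link's shadow. I'm handing in.

```bash
python3 -c "
from bench import manip
print(manip.sign_off())"
```

```text
the job is handed in; nothing more can be done
None
```

I've handed the job in: all five tools lie in their own compartments with handles and the bracket's turned-up end towards the bar, the lamp head is back within about 2 mm of the tray centre and released, and the jar, dish, beaker and bottle have not moved (top-camera comparison).

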